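# Load the microscope's filter wheel

## Robot

A 6-joint arm with a two-finger parallel gripper is mounted at the origin on the work surface. World frame = base frame: x ahead of the robot, y to its left, z up, the work surface at z = 0. Lengths are in m, angles in degrees, forces in N, time in s.
With the tool pointing down it reaches from about 0.375 to 0.9 m from the base axis. Payload 3.1 kg.
Tool frame: the origin (TCP) lies midway between the tips of the shut fingers; the grasp point (between the pads) lies 19 mm behind it; z points along the fingers, y is the line along which they close (so a half turn about z gives the same grasp; the last joint's range is limited). The gripper opens to 87 mm and grips with 3 to 60 N. Pads are 19 mm wide; open, the fingers measure 117 mm over their backs; the gripper's body (75 mm by 190 mm) begins 51 mm behind the grasp point.
Start: joints at [54.23, 30.224, 82.088, -0, 67.689, -10.227], TCP at [0.269, 0.564, 0.223] pointing down, gripper open.
Joint ranges: [-176.69, 176.69], [-43.24, 126.21], [12.49, 139.97], [-82, 262], [0, 151.66], [-163.58, 163.58]. Speed limits (degrees/s): [159.86, 159.86, 180, 180, 180, 180].

## Interface

Orientations are given as a 3x3 rotation matrix whose columns are the frame's x, y, z axes.
In Python, from rig import bot, eyes, sensors, ticket gives the robot as it stands (bot), with the cameras (eyes), the readings (sensors) and the job (ticket).
- The arm moves only by the shell command python3 steer.py 'ROWS'. ROWS is rows parted by semicolons, their numbers by spaces, 1 to 20 of them, each of 7 numbers: dx, dy, dz in m, then a rotation vector rx, ry, rz in degrees, then the opening from 0.0 (shut) to 1.0 (fully open); each row is the pose to reach, as a shift and turn from the pose commanded when the command began, along the tool's axes at that moment; what a row does not reach only later rows make up. A row lasts 1/10 s, in which the tool goes at most 0.05 m and 8.59 degrees, less where a joint would pass 70% of its speed; a pose out of reach is approached as far as the arm can. The fingers move at their own pace and stop on an object; the grip force is fixed at half the most. Time passes only in rows, so rows that do not move let the fingers close. It prints the time, the measured TCP pose, the force, the opening and the grip force at its end.
- sensors.read_state(): the state, without advancing time (a new reading comes with each control period).
- eyes.capture(name): name is "scene" or "side" or "wrist"; returns a dict with "color" (480x640x3 uint8, red, green, blue), "K" (3x3 intrinsics, pixels), "D" ([k1, k2, p1, p2, k3] as OpenCV has them; the pictures are not rectified), "view" (4x4, takes a point from world to camera coordinates); the wrist camera has in their place "mount" (4x4, takes a point from camera to tool coordinates, whose origin is the TCP and whose axes are the flange's). Camera axes: x right, y up, looking along -z (the intrinsics and any distortion apply to the point x, -y, -z); pixel columns grow to the right and rows downward; lengths in m; the calibration is good to about 2 mm. A picture is of the moment at which its call begins: read the wrist's pose just before it. There is no depth.
- ticket.hand_in(): hands the job in; it is judged then, once.
The state is a dict: "time_s": time; "joint_positions": joint angles; "qvel": joint speeds; "tau": joint torques, N m; "position": TCP position; "tcp_rot": TCP orientation; "force": force on the tool from outside, world axes, zero at the start; "moment": the same for the moment, N m; "opening": opening from 0.0 (shut) to 1.0 (fully open); "grasp_force": force on a finger pad.
Only numpy, scipy, OpenCV 4.12 (cv2) and the standard library are available. Lean on these libraries where they do the work, as an engineer would, in place of code of your own. Each camera call takes 0.05 s, during which the arm holds its last target. There are 200 camera calls.

## Task

Load the microscope's filter wheel with the coloured filters laid out on the mat, however many there are today, lowest pocket number first: blue goes in pocket 1, green in 2, amber in 7 and red in 8, each sitting fully down and upright in its pocket. Take the dust cap off the loading port, turn the wheel to bring each pocket to the port, always the shorter way round, and when all are in, turn pocket 1 back to the port and seat the cap on it again. Leave the grey filter, the dishes and the other things on the bench alone.

Things in the scene. Friction and masses are not known exactly. Their poses are not given: they have to be found in the camera images.
- wheel_base: Filter wheel housing (fixed): white round base 276 mm across, 21 mm high, with a block at its +x side out to 175 mm. Origin on the wheel's axis at bench level, z up; -x points to the loading port. A fixed clear cover, 208 mm across, 57 to 61 mm above the bench, lies over the wheel on three pillars 130 mm from the axis (at +x, +y, -y; 68 mm high), leaving 5 mm over a seated filter.
- wheel (a joint): Wheel angle, rad, growing counterclockwise from above. Turns endlessly; friction 0.1 N m, no clicks, stays where left; the reading counts on past full turns. 8 pockets, 45 degrees apart, 80 mm from the axis, numbered clockwise from above: pocket k is at the port at (k-1) x 0.785, give or take whole turns. Rim dots give the number. 3 to 6 hold grey filters clamped in; 1, 2, 7, 8 are free.
- wheel_grip (a point): On the wheel's axis, 82 mm above the bench: where to grip the wheel's black grip bar from above. The bar is 50 mm long, 14 mm thick, 66 to 94 mm above the bench, and turns with the wheel. This point's x axis runs along the bar; pocket 1 is on its -x side, where the bar has a white tick.
- port (a point): Middle of the loading port, 80 mm from the axis, at pocket floor height (30 mm above the bench): a pocket is at the port when its floor centre is here; a red mark on the base shows it. The port is a notch in the cover, 88 mm wide, from 32 mm off the axis outward through the rim. Only the pocket at the port can be loaded.
- cap_seat (a point): Where the cap's origin lies when the cap is seated on the port (58 mm above the bench, 66 mm from the axis towards the port).
- cap: Dust cap, 90 g, loose, starts on the port: blue plate 76 (x) by 104 (y) by 4 mm; beneath it a step 60 by 82 by 3 mm that drops into the port with 3 mm side play; on top a black handle bar 40 mm long along x, 12 mm thick. Origin: centre of the step's underside; plate 3 to 7 mm, handle 7 to 33 mm above it. Seated: x along the base x (either way), plate flat on the cover.
- filter_blue: Blue filter: a black cylindrical barrel 32 mm in diameter and 22 mm tall, about 45 g, standing upright, with blue glass in its top face. It belongs in pocket 1. Origin at the centre of its underside, z up along its axis; yaw does not matter. None if not laid out today.
- filter_green: Green filter: a black cylindrical barrel 32 mm in diameter and 22 mm tall, about 45 g, standing upright, with green glass in its top face. It belongs in pocket 2. Origin at the centre of its underside, z up along its axis; yaw does not matter. None if not laid out today.
- filter_amber: Amber filter: a black cylindrical barrel 32 mm in diameter and 22 mm tall, about 45 g, standing upright, with amber glass in its top face. It belongs in pocket 7. Origin at the centre of its underside, z up along its axis; yaw does not matter. None if not laid out today.
- filter_red: Red filter: a black cylindrical barrel 32 mm in diameter and 22 mm tall, about 45 g, standing upright, with red glass in its top face. It belongs in pocket 8. Origin at the centre of its underside, z up along its axis; yaw does not matter. None if not laid out today.
- pocket1 (a point): Centre of the floor of pocket 1 of the wheel (marked by 1 large yellow dot on the rim). The pocket is a round collar, 36 mm inside, 46 mm outside, 8 mm deep, standing on the wheel's disc; a seated filter stands 14 mm out of it. The point moves with the wheel.
- pocket2 (a point): Centre of the floor of pocket 2 of the wheel (marked by 2 white dots on the rim). The pocket is a round collar, 36 mm inside, 46 mm outside, 8 mm deep, standing on the wheel's disc; a seated filter stands 14 mm out of it. The point moves with the wheel.
- pocket7 (a point): Centre of the floor of pocket 7 of the wheel (marked by 7 white dots on the rim). The pocket is a round collar, 36 mm inside, 46 mm outside, 8 mm deep, standing on the wheel's disc; a seated filter stands 14 mm out of it. The point moves with the wheel.
- pocket8 (a point): Centre of the floor of pocket 8 of the wheel (marked by 8 white dots on the rim). The pocket is a round collar, 36 mm inside, 46 mm outside, 8 mm deep, standing on the wheel's disc; a seated filter stands 14 mm out of it. The point moves with the wheel.
- mat: Thin dark blue-green mat, 175 by 245 mm, flat on the bench, on which the filters are laid out. Origin at its centre.
- grey_nd: Spare grey filter in the same 32 by 22 mm barrel, standing among the others on the mat. It stays where it is. Origin under its centre.
- dish_a: Closed clear culture dish, 55 mm across, 14 mm high. Bystander. Origin under its centre.
- dish_b: Another such culture dish. Bystander. Origin under its centre.
- media_bottle: Small bottle with red cap, 42 mm across, 85 mm high. Bystander. Origin under its centre.
- driver: Screwdriver, 150 mm, lying on the bench. Bystander.
- lens_brush: Lens brush, 140 mm, lying on the bench. Bystander.
- objective_can: Black objective canister with metal cap, 42 mm across, 60 mm high. Bystander. Origin under its centre.

How it is judged (in metres and radians):
On the way, in this order (a step that is already met when the one before it is completed fails the run):
1. the blue filter stands fully down in pocket 1, let go (horizontal distance between filter_blue and pocket1 below 0.004 m and z of filter_blue in the frame of pocket1 below 0.002 m and angle between filter_blue's own z axis and vertical below 0.08 rad and contact force between filter_blue and the fingers below 0.2 N), for 0.2 s.
2. the green filter stands fully down in pocket 2, let go (horizontal distance between filter_green and pocket2 below 0.004 m and z of filter_green in the frame of pocket2 below 0.002 m and angle between filter_green's own z axis and vertical below 0.08 rad and contact force between filter_green and the fingers below 0.2 N), for 0.2 s.
3. the amber filter stands fully down in pocket 7, let go (horizontal distance between filter_amber and pocket7 below 0.004 m and z of filter_amber in the frame of pocket7 below 0.002 m and angle between filter_amber's own z axis and vertical below 0.08 rad and contact force between filter_amber and the fingers below 0.2 N), for 0.2 s.
4. the red filter stands fully down in pocket 8, let go (horizontal distance between filter_red and pocket8 below 0.004 m and z of filter_red in the frame of pocket8 below 0.002 m and angle between filter_red's own z axis and vertical below 0.08 rad and contact force between filter_red and the fingers below 0.2 N), for 0.2 s.
At the end, for the whole second after the job is handed in: Every filter laid out stands upright on the floor of its own pocket (2 mm in height, 4 mm sideways), pocket 1 is at the port (0.12 rad) without the wheel having gone the long way round, and the cap is seated flat on the port (7 mm, 0.12 rad); all let go and at rest (all of step 1 and all of step 2 and all of step 3 and all of step 4 and value of joint wheel between 6.163 and 6.403 rad and horizontal distance between cap and cap_seat below 0.007 m and z of cap in the frame of cap_seat between -0.002 and 0.002 m and angle between cap's own z axis and vertical below 0.05 rad and angle between the x axis of cap and the x axis of wheel_base, either way round below 0.12 rad and linear speed of each of filter_blue, filter_green, filter_amber, filter_red, cap below 0.02 m/s); the robot touches nothing.
It fails at once if the wheel is turned the long way round (past pocket 3 at the port on one side, or past pocket 6 on the other) (value of joint wheel above 8.133 rad or value of joint wheel below 3.633 rad).
It fails at once if the spare grey filter is moved by more than 6 cm (distance of grey_nd from where it was at the start of the episode above 0.06 m).
It fails at once if a dish, the bottle, the canister, the screwdriver or the brush is moved by more than 6 cm (distance of any of dish_a, dish_b, media_bottle, driver, lens_brush, objective_can from where it was at the start of the episode above 0.06 m).
Of filter_blue, filter_green, filter_amber, filter_red only 2 to 4 are there at a start; the rules pass over those that are not, and their reading is None.
At some moment in a run one of filter_blue, filter_green, filter_amber, filter_red, cap may be knocked a few centimetres aside while the robot is not near it.
Once in a run the grip may slacken for a moment while it holds something.
It also fails if it takes over 210 s, if anything falls off the work surface, if the arm or the gripper's body presses on something with over 40 N, if the wrist force passes 120 N, or if a joint passes its speed limit or range.

## Working session

There is one attempt and no reset: what is moved stays moved. The work goes in short steps, Python scripts to look and compute and a shell command to move; the robot and the scene stay as the last step left them, time stands still between calls to the robot, and variables do not carry over. Pictures are saved under pics/ and viewed, at most 14 in all, crops included, and the job is handed in when it is done.

```bash
ls; mkdir -p pics; python3 - <<'E'
from rig import bot, eyes, sensors, ticket
import cv2
s=sensors.read_state();print(s)
for n in("scene","side","wrist"):
    c=eyes.capture(n);cv2.imwrite(f"pics/{n}0.png",c["color"][:,:,::-1]);print(n,c["K"],c["D"],c.get("view",c.get("mount")))
E
```

```text
pics
rig.py
steer.py
{'time_s': 0.0, 'joint_positions': array([ 5.42301817e+01,  3.02767128e+01,  8.21574529e+01, -6.44072561e-04,
        6.76886192e+01, -1.02276492e+01]), 'qvel': array([ 0.00909786, -0.00289533,  0.01645583, -0.05497908,  0.05593061,
        0.0008966 ]), 'tau': array([ 2.59066073e-04, -4.40037024e+01, -1.76590776e+01,  6.32920861e-02,
        5.82050357e-02, -1.72877708e-04]), 'position': array([0.2690254 , 0.56331798, 0.22158987]), 'tcp_rot': array([[-9.02269803e-01,  4.31170100e-01, -1.24421094e-03],
       [ 4.31171736e-01,  9.02268191e-01, -1.74484923e-03],
       [ 3.70285135e-04, -2.11079336e-03, -9.99997704e-01]]), 'force': array([ 0.55004363,  0.3842624 , -0.93043842]), 'moment': array([-0.03453694, -0.03178195,  0.00963723]), 'grasp_force': 0.0, 'opening': 0.9975327787613429}
scene [[517.63334777   0.         316.88009814]
 [  0.         517.63334777 236.80418862]
 [  0.           0.           1.        ]] [-0.07517513  0.          0.          0.          0.        ] [[ 0.86907046  0.49445201  0.01528888 -0.48434512]
 [-0.36969577  0.62863715  0.68420784
[... 279 characters left out ...]
        0.          0.        ] [[ 0.92207176 -0.38700844 -0.00285244 -0.47498314]
 [ 0.24193602  0.57064368  0.78475012 -0.21123911]
 [-0.30207719 -0.72428604  0.6198057  -0.89004418]
 [ 0.          0.          0.          1.        ]]
wrist [[421.03776855   0.         320.00066277]
 [  0.         421.03776855 233.16600937]
 [  0.           0.           1.        ]] [-0.03480057  0.          0.          0.          0.        ] [[-1.42490452e-04  9.69554245e-01  2.44876592e-01  6.70423623e-02]
 [ 9.99999930e-01  5.34537503e-05  3.70244172e-04  4.81588075e-04]
 [ 3.45882236e-04  2.44876628e-01 -9.69554185e-01 -1.62787409e-01]
 [ 0.00000000e+00  0.00000000e+00  0.00000000e+00  1.00000000e+00]]
```

View pics/scene0.png

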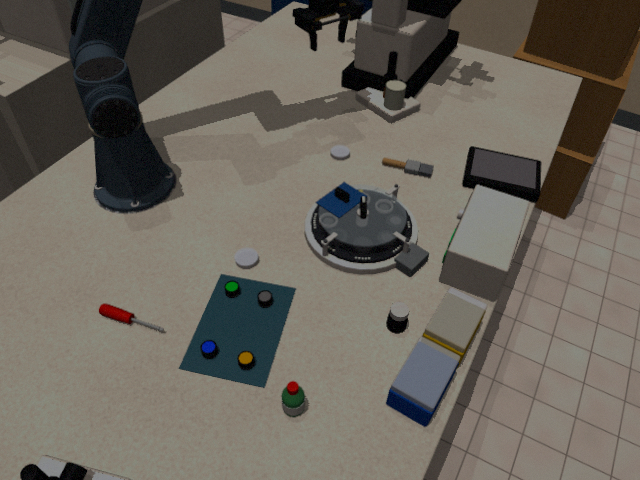

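View pics/side0.png

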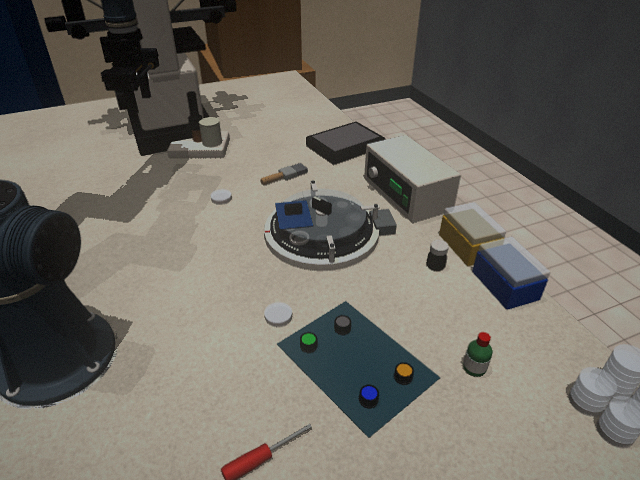

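View pics/wrist0.png

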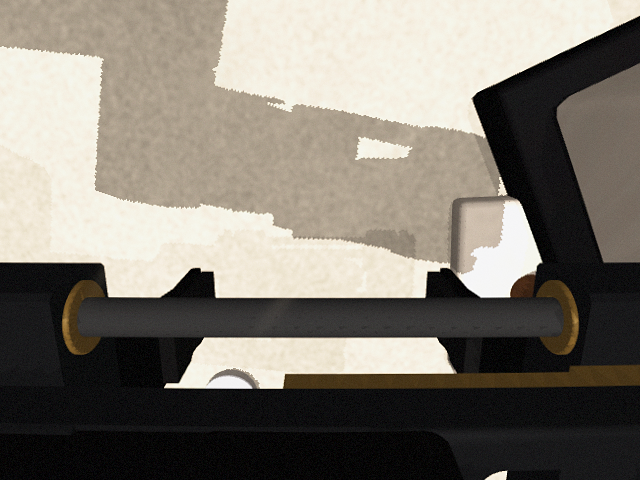

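Scene: green glass (232,288), grey (265,297), blue (209,348), amber (246,359), no red; wheel hub about (363,210), cap's handle (342,193). Side: green (309,341), grey (343,323), blue (369,394), amber (404,371).

```bash
cat > h.py <<'E'
import numpy as np, cv2
from rig import bot, eyes, sensors, ticket
from scipy.spatial.transform import Rotation as R
F=np.diag([1.,-1,-1])
def cap(n):
    s=sensors.read_state(); c=eyes.capture(n)
    if n=="wrist":
        T=np.eye(4);T[:3,:3]=s["tcp_rot"];T[:3,3]=s["position"]
        c["view"]=np.linalg.inv(T@c["mount"])
    c["img"]=c["color"][:,:,::-1].copy(); return c
def at(c,uv,z):
    "world point at height z seen at pixel uv"
    x,y=cv2.undistortPoints(np.array([[uv]],float),c["K"],np.array(c["D"]))[0,0]
    V=np.array(c["view"]);d=V[:3,:3].T@np.array([x,-y,-1]);o=-V[:3,:3].T@V[:3,3]
    return o+d*(z-o[2])/d[2]
def proj(c,P):
    V=np.array(c["view"]);p=(np.atleast_2d(P)@V[:3,:3].T+V[:3,3])*[1,-1,-1]
    return cv2.projectPoints(p,np.zeros(3),np.zeros(3),c["K"],np.array(c["D"]))[0][:,0]
HUE={"blue":(112,128),"green":(50,70),"amber":(12,24)}
def blob(c,col,box=None,smin=150,vmin=90):
    h=cv2.cvtColor(c["img"],cv2.COLOR_BGR2HSV);lo,hi=HUE[col]
    m=cv2.inRange(h,(lo,smin,vmin),(hi,255,255))
    if box: k=np.zeros_like(m);k[box[1]:box[3],box[0]:box[2]]=1;m=m*k
    n,l,st,ce=cv2.connectedComponentsWithStats(m)
    i=1+np.argmax(st[1:,4]);return ce[i],st[i,4]
def go(p,yaw,s=None):
    "shift, rotvec in tool axes (from MEASURED pose) to tool-down pose: closing line (tool y) at yaw deg in world"
    s=s or sensors.read_state();Rt=s["tcp_rot"]
    best=None
    for k in(0,180):
        a=np.radians(yaw+k);y=np.array([np.cos(a),np.sin(a),0]);z=np.array([0,0,-1.]);G=np.c_[np.cross(y,z),y,z]
        rv=R.from_matrix(Rt.T@G).as_rotvec(degrees=True)
        if best is None or np.linalg.norm(rv)<np.linalg.norm(best):best=rv
    return np.round(Rt.T@(np.array(p)-s["position"]),4),np.round(best,2)
E
python3 - <<'E'
from h import *
S=cap("scene");D=cap("side")
for col,bs,bd in(("blue",(180,320,230,375),(340,370,400,420)),("green",(215,270,250,305),(290,320,330,360)),("amber",(225,335,270,385),(380,350,430,390))):
    a,n=blob(S,col,bs);b,m=blob(D,col,bd);print(col,a,n,at(S,a,.023),b,m,at(D,b,.023))
print("grey",at(S,(265,297),.022),at(D,(343,323),.022))
print("hub",at(S,(363,200),.094),at(D,(322,202),.094))
o=[cv2.resize(S["img"][170:290,290:440],None,fx=5,fy=5,interpolation=cv2.INTER_CUBIC),cv2.resize(D["img"][170:280,255:405],None,fx=5,fy=5,interpolation=cv2.INTER_CUBIC)]
cv2.imwrite("pics/cs.png",o[0]);cv2.imwrite("pics/cd.png",o[1])
E
```

```text
blue [207.94354839 346.49193548] 124 [ 0.48354008 -0.30478156  0.023     ] [368.89940828 392.37278107] 169 [ 0.48502378 -0.30331285  0.023     ]
green [231.38095238 286.05952381] 84 [ 0.43489022 -0.15920142  0.023     ] [308.21311475 338.6147541 ] 122 [ 0.43619647 -0.15854741  0.023     ]
amber [245.24193548 357.60483871] 124 [ 0.56103836 -0.28783808  0.023     ] [404.06666667 369.64      ] 150 [ 0.56185674 -0.28656995  0.023     ]
grey [ 0.51324761 -0.14624294  0.022     ] [ 0.51148684 -0.14809926  0.022     ]
hub [0.5885004  0.15955354 0.094     ] [0.59506096 0.14545161 0.094     ]
```

View pics/cs.png

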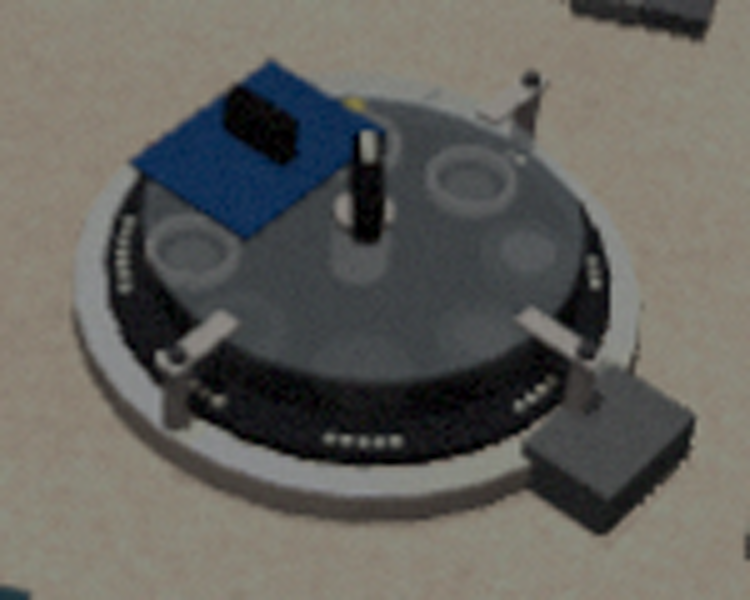

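View pics/cd.png

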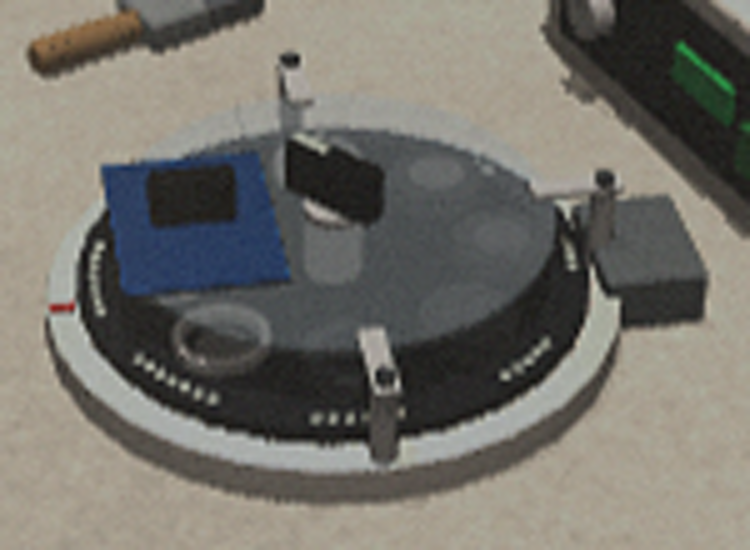

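Scene crop: pillar knobs at full-image (396.4,185.6), (408,240), (325,241), yellow dot (361,190.6), bar's white tick end facing it. Side crop: knobs (313,182.4), (376,205.6), (332,245.4), red mark (267.4,231.6); the cap sits on the port.

```bash
cat > fit.py <<'E'
from h import *
from scipy.optimize import least_squares
S=cap("scene");D=cap("side")
def W(q,P):
    c,s=np.cos(q[2]),np.sin(q[2]);P=np.atleast_2d(P);return np.c_[q[0]+c*P[:,0]-s*P[:,1],q[1]+s*P[:,0]+c*P[:,1],P[:,2]]
pil=[[.13,0,.068],[0,.13,.068],[0,-.13,.068]]
obs=[(S,pil,[(408,240),(396.4,185.6),(325,241)]),(D,pil,[(376,205.6),(313,182.4),(332,245.4)]),(D,[[-.132,0,.021]],[(267.4,231.6)])]
f=lambda q:np.concatenate([(proj(c,W(q,P))-o).ravel() for c,P,o in obs])
r=least_squares(f,[.59,.15,0]);q=r.x;print("base",q[:2],np.degrees(q[2]),np.round(r.fun,1))
# per camera
for c in (S,D):
    g=lambda q:np.concatenate([(proj(k,W(q,P))-o).ravel() for k,P,o in obs if k is c]);print(least_squares(g,q).x)
# cap plate corners z=.065
for c,cs in((S,[(270,60),(132,160),(245,238),(385,130)]),(D,[(102,165),(262,152),(290,280),(127,293)])):
    off=(290,170) if c is S else (255,170)
    p=np.array([at(c,np.array(u)/5+off,.065) for u in cs]);m=p.mean(0)
    ca,sa=np.cos(q[2]),np.sin(q[2]);d=m[:2]-q[:2];print("cap",m,"in base",ca*d[0]+sa*d[1],-sa*d[0]+ca*d[1])
    for e in np.diff(np.r_[p,p[:1]],axis=0):print(np.linalg.norm(e),np.degrees(np.arctan2(e[1],e[0])))
# yellow dot, bar tick
y=at(S,(361,190.6),.03);print("yellow",y,np.linalg.norm(y[:2]-q[:2]),np.degrees(np.arctan2(*(y[:2]-q[:2])[::-1])))
# bar top corner line side view crop (292,138)->(380,180)
a=at(D,(292/5+255,140/5+170),.094);b=at(D,(381/5+255,178/5+170),.094);print("bar",a,b,np.degrees(np.arctan2(*(a-b)[:2][::-1])),np.linalg.norm(a-b))
a=at(S,(370/5+290,133/5+170),.094);b=at(S,(368/5+290,185/5+170),.094);print("bar",a,b,np.degrees(np.arctan2(*(a-b)[:2][::-1])))
E
python3 fit.py
```

```text
base [0.59615305 0.14860896] -13.747206597667729 [-0.4  0.3  0.2  0.3  0.4  0.2  0.2 -0.1  0.2 -0.8  0.2 -0.3 -1.1  0.6]
[ 0.59567044  0.14919758 -0.2382666 ]
[ 0.59633135  0.14819363 -0.2418382 ]
cap [0.53091538 0.16571837 0.065     ] in base -0.06743470074298044 0.0011163039199542785
0.10135688540472987 -103.18578380649348
0.07421269138566777 -15.173640503200268
0.10343811323431687 76.74603553700828
0.07429275572910969 166.43391755538087
cap [0.53308174 0.16468733 0.065     ] in base -0.0650853928468588 0.0006296108651393968
0.07700789793726671 -14.676214220514874
0.10427886926939826 -105.21592489839622
0.07302838525933865 164.64041447783902
0.10344682887994637 76.98697321051164
yellow [0.54232114 0.25374247 0.03      ] 0.1181140543710421 117.1139832714911
bar [0.58337432 0.16846164 0.094     ] [0.60838883 0.12390841 0.094     ] 119.31212815009961 0.05109516059445455
bar [0.58535022 0.17131588 0.094     ] [0.60012961 0.13895765 0.094     ] 114.54821201061793
```

```bash
python3 - <<'E'
from h import *
S=cap("scene")
print("dish",at(S,(246,258),.014),at(S,(340,152),.014),"mat corners",[at(S,u,0).round(3) for u in((222,276),(296,288),(266,386),(182,373))])
print(go([.532,.165,.15],76.25))
E
```

```text
dish [ 0.41099725 -0.07129616  0.014     ] [0.41191166 0.38708287 0.014     ] mat corners [array([ 0.387, -0.133,  0.   ]), array([ 0.549, -0.078, -0.   ]), array([ 0.621, -0.309,  0.   ]), array([ 0.465, -0.369,  0.   ])]
(array([-0.4089, -0.2466,  0.0725]), array([ -0.02,  -0.  , -11.79]))
```

```bash
T="-.409 -.2466 .0725 0 0 -11.8 .6"; python3 steer.py '-.409 -.2466 .0725 0 0 -11.8 .6;-.409 -.2466 .0725 0 0 -11.8 .6;-.409 -.2466 .0725 0 0 -11.8 .6;-.409 -.2466 .0725 0 0 -11.8 .6;-.409 -.2466 .0725 0 0 -11.8 .6;-.409 -.2466 .0725 0 0 -11.8 .6;-.409 -.2466 .0725 0 0 -11.8 .6;-.409 -.2466 .0725 0 0 -11.8 .6;-.409 -.2466 .0725 0 0 -11.8 .6;-.409 -.2466 .0725 0 0 -11.8 .6;-.409 -.2466 .0725 0 0 -11.8 .6;-.409 -.2466 .0725 0 0 -11.8 .6;-.409 -.2466 .0725 0 0 -11.8 .6;-.409 -.2466 .0725 0 0 -11.8 .6'
python3 - <<'E'
from h import *
print(go([.532,.165,.069],76.25))
c=cap("wrist");q=(.5962,.1486,np.radians(-13.75))
ca,sa=np.cos(q[2]),np.sin(q[2])
W=lambda x,y,z:[q[0]+ca*x-sa*y,q[1]+sa*x+ca*y,z]
im=c["img"]
for P in [W(-.028,.052,.065),W(-.028,-.052,.065),W(-.104,.052,.065),W(-.104,-.052,.065),W(-.132,0,.021),W(-.046,0,.091),W(-.086,0,.091),W(.13,0,.068),W(0,.13,.068),W(0,-.13,.068)]:
    u=proj(c,P)[0];cv2.drawMarker(im,tuple(int(v) for v in u.round()),(0,255,0),0,12)
cv2.imwrite("pics/w1.png",im)
E
```

```text
time_s: 1.8
position: [0.5313, 0.1663, 0.1503]
tcp_rot: [[-0.972, 0.236, -0.0], [0.236, 0.972, 0.0], [0.0, 0.0, -1.0]]
force: [0.8, 0.0, 0.4]
opening: 0.601
grasp_force: 0.0
(array([-0.001 , -0.0011,  0.0813]), array([ 0.01, -0.01,  0.12]))
```

View pics/w1.png

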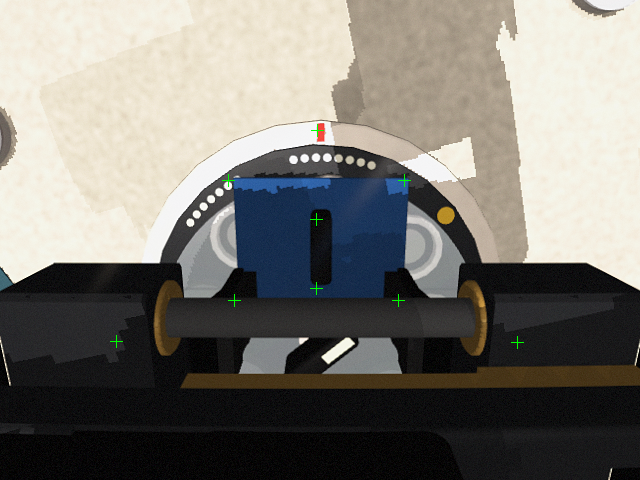

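Wrist: my fitted wheel projects within ~1 px on the red mark (320,132); handle is at x≈320 (2 mm off centre), yellow dot (445,215). Grip the handle.

```bash
python3 steer.py '-.001 .001 .04 0 0 0 .6;-.001 .001 .065 0 0 0 .6;-.001 .001 .0805 0 0 0 .6;-.001 .001 .0805 0 0 0 .6;-.001 .001 .0805 0 0 0 0;-.001 .001 .0805 0 0 0 0;-.001 .001 .0805 0 0 0 0;-.001 .001 .0805 0 0 0 0;-.001 .001 .0805 0 0 0 0;-.001 .001 .0805 0 0 0 0'
python3 - <<'E'
from h import *
y=at(cap("scene"),(361,190.6),.03)
print(go([.40,.25,.14],76.25),sensors.read_state()["grasp_force"])
E
```

```text
time_s: 2.85
position: [0.5335, 0.1658, 0.0699]
tcp_rot: [[-0.971, 0.238, 0.001], [0.238, 0.971, 0.0], [-0.001, 0.0, -1.0]]
force: [-0.7, 0.8, 0.7]
opening: 0.142
grasp_force: 0.0
(array([ 0.1497,  0.0501, -0.0702]), array([0.01, 0.03, 0.  ])) 30.000194907188416
```

```bash
python3 steer.py '0 0 -.02 0 0 0 0;0 0 -.05 0 0 0 0;0 0 -.07 0 0 0 0;.04 .015 -.07 0 0 0 0;.08 .028 -.07 0 0 0 0;.12 .04 -.07 0 0 0 0;.15 .05 -.06 0 0 0 0;.15 .05 -.02 0 0 0 0;.15 .05 .02 0 0 0 0;.15 .05 .045 0 0 0 0;.15 .05 .053 0 0 0 0;.15 .05 .057 0 0 0 0;.15 .05 .057 0 0 0 0'

```

```text
time_s: 4.2
position: [0.3999, 0.2501, 0.0129]
tcp_rot: [[-0.971, 0.238, 0.001], [0.238, 0.971, 0.0], [-0.001, 0.0, -1.0]]
force: [0.3, 0.2, -1.2]
opening: 0.132
grasp_force: 30.0
```

```bash
python3 steer.py '0 0 .001 0 0 0 .4;0 0 .001 0 0 0 .4;0 0 .001 0 0 0 .4;0 0 -.03 0 0 0 .6;0 0 -.08 0 0 0 .6;0 0 -.13 0 0 0 .6;0 0 -.13 0 0 0 .6'
python3 - <<'E'
from h import *
print(go([.532,.165,.15],76.25))
E
```

```text
time_s: 4.9
position: [0.4036, 0.2515, 0.1487]
tcp_rot: [[-0.971, 0.237, 0.014], [0.237, 0.971, 0.005], [-0.012, 0.008, -1.0]]
force: [0.9, 0.2, -0.3]
opening: 0.586
grasp_force: 0.0
(array([-0.1453, -0.0536,  0.    ]), array([0.44, 0.69, 0.03]))
```

```bash
python3 steer.py '-.05 -.017 0 0 0 0 .6;-.1 -.034 0 0 0 0 .6;-.15 -.05 0 0 0 0 .6;-.15 -.05 0 0 0 0 .6;-.15 -.05 0 0 0 0 .6'
python3 - <<'E'
from h import *
c=cap("wrist");cv2.imwrite("pics/w2.png",c["img"])
print(sensors.read_state()["position"])
S=cap("scene");cv2.imwrite("pics/s2.png",S["img"])
D=cap("side");cv2.imwrite("pics/d2.png",D["img"])
np.save("w2v.npy",c["view"])
E
```

```text
time_s: 5.4
position: [0.5343, 0.1646, 0.1421]
tcp_rot: [[-0.971, 0.24, -0.0], [0.24, 0.971, 0.0], [0.0, -0.0, -1.0]]
force: [-0.3, 0.6, -0.5]
opening: 0.602
grasp_force: 0.0
[0.53218581 0.16546353 0.14183064]
```

View pics/w2.png

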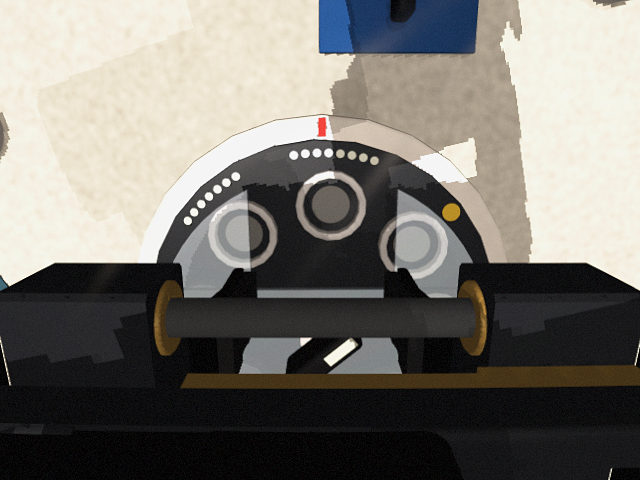

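Wrist: pocket 8's open collar at (331,205), pocket 1's collar (413,243) with yellow dot (451,212), pocket 7's (242,234), red mark (322,127).

```bash
cat > wheel.py <<'E'
from h import *
Q=np.array([.5962,.1486]);PORT=180-13.75
def pol(p): d=p[:2]-Q;return np.round(np.hypot(*d),4),np.round((np.degrees(np.arctan2(d[1],d[0]))-PORT+180)%360-180,2)
if __name__=="__main__":
    c=cap("wrist");g=cv2.medianBlur(cv2.cvtColor(c["img"],cv2.COLOR_BGR2GRAY),5)
    h=cv2.HoughCircles(g[:262],cv2.HOUGH_GRADIENT_ALT,1.5,40,param1=150,param2=.6,minRadius=15,maxRadius=40)
    for x,y,r in h[0]:
        p=at(c,(x,y),.038);print("circle",x,y,r,p.round(4),pol(p))
    n,l,st,ce=cv2.connectedComponentsWithStats(cv2.inRange(cv2.cvtColor(c["img"],cv2.COLOR_BGR2HSV),(14,150,100),(26,255,255))[:255])
    if n>1:
        i=1+np.argmax(st[1:,4]);print("yellow",ce[i],st[i,4],pol(at(c,ce[i],.03)))
    h=cv2.cvtColor(c["img"],cv2.COLOR_BGR2HSV);m=cv2.inRange(h,(0,180,120),(6,255,255))[:262]
    if m.any(): v,u=np.nonzero(m);p=at(c,(u.mean(),v.mean()),.021);print("red",p,pol(p))
E
python3 wheel.py
```

```text
circle 330.0 210.0 31.34303 [0.5176 0.1767 0.038 ] (np.float64(0.0835), np.float64(-5.92))
circle 241.5 240.0 23.022972 [0.5233 0.1156 0.038 ] (np.float64(0.08), np.float64(38.11))
circle 241.5 240.0 33.9943 [0.5233 0.1156 0.038 ] (np.float64(0.08), np.float64(38.11))
circle 411.0 252.0 23.330479 [0.5577 0.2223 0.038 ] (np.float64(0.0831), np.float64(-48.67))
circle 411.0 252.0 33.443256 [0.5577 0.2223 0.038 ] (np.float64(0.0831), np.float64(-48.67))
circle 330.0 210.0 18.733294 [0.5176 0.1767 0.038 ] (np.float64(0.0835), np.float64(-5.92))
yellow [449.05905512 218.57480315] 254 (np.float64(0.1166), np.float64(-49.42))
red [0.46930811 0.18213914 0.021     ] (np.float64(0.1312), np.float64(-1.06))
```

```bash
cat >> wheel.py <<'E'
    from scipy.optimize import least_squares
    h=cv2.HoughCircles(g[:262],cv2.HOUGH_GRADIENT_ALT,1.5,40,param1=150,param2=.6,minRadius=15,maxRadius=40)[0]
    P=np.array([at(c,u[:2],.038) for u in h])[:,:2]
    def f(q):
        a=np.radians(q[2]+PORT+45*np.arange(8));M=q[:2]+.08*np.c_[np.cos(a),np.sin(a)]
        D=P[:,None]-M;i=np.linalg.norm(D,axis=2).argmin(1);return D[np.arange(len(P)),i].ravel()
    r=least_squares(f,[*Q,0],x_scale=[.01,.01,10]);print("wheel fit (offset nearest pocket from port, deg)",r.x,"rms",np.sqrt(np.mean(r.fun**2)))
E
sed -i 's/,1.5,40,param1=150,param2=.6/,1,1,param1=150,param2=.6/' wheel.py
python3 wheel.py|tail -5; python3 -c "
from h import *
print(sensors.read_state()['position'],sensors.read_state()['tcp_rot'])"
```

```text
circle 349.0 100.0 19.36017 [0.4544 0.2039 0.038 ] (np.float64(0.1522), np.float64(-7.53))
circle 332.0 45.0 17.905735 [0.4214 0.201  0.038 ] (np.float64(0.1825), np.float64(-2.95))
yellow [448.64202335 218.42023346] 257 (np.float64(0.1165), np.float64(-49.45))
red [0.4694981  0.18234138 0.021     ] (np.float64(0.1311), np.float64(-1.16))
wheel fit (offset nearest pocket from port, deg) [ 0.58438252  0.15813487 -1.98967654] rms 0.018843739631099296
[0.53127345 0.16673122 0.14228695] [[-9.71763353e-01  2.35947533e-01 -2.17878235e-03]
 [ 2.35948234e-01  9.71765623e-01 -6.67043749e-05]
 [ 2.10152705e-03 -5.78900714e-04 -9.99997624e-01]]
```

```bash
sed -i 's/^    def f(q):/    P=P[abs(np.linalg.norm(P-Q,axis=1)-.08)<.008]\n    def f(q):/; s/^        p=at(c,(x,y),.038);print/        p=at(c,(x,y),.038);abs(pol(p)[0]-.08)<.008 and print/' wheel.py
python3 wheel.py
```

```text
circle 235.0 231.0 25.425962 [0.5171 0.1134 0.038 ] (np.float64(0.0866), np.float64(37.77))
circle 235.0 233.0 25.172329 [0.5184 0.113  0.038 ] (np.float64(0.0856), np.float64(38.36))
circle 410.0 251.0 30.23877 [0.5575 0.2221 0.038 ] (np.float64(0.0831), np.float64(-48.5))
circle 410.0 244.0 29.373056 [0.5528 0.223  0.038 ] (np.float64(0.0861), np.float64(-45.99))
circle 242.0 238.0 28.8662 [0.5227 0.1165 0.038 ] (np.float64(0.0802), np.float64(37.36))
circle 326.0 220.0 24.192183 [0.524  0.1729 0.038 ] (np.float64(0.0762), np.float64(-4.88))
circle 335.0 218.0 25.12214 [0.5241 0.1789 0.038 ] (np.float64(0.0782), np.float64(-9.05))
circle 320.0 205.0 27.341654 [0.5135 0.1715 0.038 ] (np.float64(0.0858), np.float64(-1.71))
circle 316.0 211.0 27.191988 [0.5167 0.168  0.038 ] (np.float64(0.0818), np.float64(0.01))
circle 417.0 249.0 31.702826 [0.5573 0.2269 0.038 ] (np.float64(0.0874), np.float64(-49.81))
circle 339.0 208.0 33.71788 [0.5183 0.1829 0.038 ] (np.float64(0.0851), np.float64(-10.02))
circle 340.0 215.0 33.840225 [0.5229 0.1825 0.038 ] (np.float64(0.0807), np.float64(-11.08)
[... 1595 characters left out ...]
5227 0.1165 0.038 ] (np.float64(0.0802), np.float64(37.36))
circle 346.0 213.0 23.162672 [0.5225 0.1866 0.038 ] (np.float64(0.0829), np.float64(-13.53))
circle 225.0 245.0 22.514418 [0.5247 0.1042 0.038 ] (np.float64(0.0842), np.float64(45.57))
circle 410.0 251.0 18.477509 [0.5575 0.2221 0.038 ] (np.float64(0.0831), np.float64(-48.5))
circle 410.0 244.0 18.330677 [0.5528 0.223  0.038 ] (np.float64(0.0861), np.float64(-45.99))
yellow [448.34251969 217.87795276] 254 (np.float64(0.1166), np.float64(-49.42))
red [0.46932085 0.18226529 0.021     ] (np.float64(0.1313), np.float64(-1.11))
wheel fit (offset nearest pocket from port, deg) [ 0.59597374  0.15258964 -2.57873295] rms 0.004754245039082653
```

```bash
cat > wheel.py <<'E'
from h import *
from scipy.optimize import least_squares
Q=np.array([.5962,.1486]);PORT=180-13.75
def pol(p): d=p[:2]-Q;return np.round(np.hypot(*d),4),np.round((np.degrees(np.arctan2(d[1],d[0]))-PORT+180)%360-180,2)
def dots(c):
    h=cv2.cvtColor(c["img"],cv2.COLOR_BGR2HSV);o=[]
    for m,lo in((cv2.inRange(h,(0,0,130),(179,70,255)),20),(cv2.inRange(h,(14,150,100),(26,255,255)),120)):
        m[262:]=0
        n,l,st,ce=cv2.connectedComponentsWithStats(m)
        for i in range(1,n):
            if lo<st[i,4]<400 and max(st[i,2:4])<1.6*min(st[i,2:4]):
                r,a=pol(at(c,ce[i],.03))
                if .108<r<.126:o.append((round(float(a),2),float(r),int(st[i,4])))
    v,u=np.nonzero(cv2.inRange(h,(0,180,120),(6,255,255))[:262])
    red=pol(at(c,(u.mean(),v.mean()),.021)) if len(u) else None
    return sorted(o),red
if __name__=="__main__":
    c=cap("wrist");o,r=dots(c);print(*o,sep="\n");print("red",r)
E
python3 wheel.py; python3 -c "
from h import *
print(go([.5962,.1486,.14],27),go([.5962,.1486,.066],27),sensors.read_state()['joint_positions'])"
```

```text
(-49.45, 0.1166, 253)
(-18.29, 0.1157, 56)
(-14.61, 0.1155, 57)
(-10.86, 0.1153, 56)
(-7.13, 0.1152, 57)
(-3.32, 0.1151, 68)
(0.39, 0.1149, 70)
(4.16, 0.1148, 67)
(7.9, 0.1145, 72)
(28.3, 0.1136, 64)
(32.18, 0.1133, 65)
(35.95, 0.1132, 66)
(39.72, 0.113, 62)
(43.55, 0.1128, 58)
(47.37, 0.1126, 58)
(51.24, 0.1126, 56)
red (np.float64(0.1312), np.float64(-1.1))
(array([-0.0666, -0.0024,  0.0025]), array([-3.000e-02, -4.000e-02,  4.935e+01])) (array([-0.0667, -0.0024,  0.0765]), array([-3.000e-02, -4.000e-02,  4.935e+01])) [ 5.91007028e+00  3.12610678e+01  9.62003145e+01  7.62159221e-03
  5.25933681e+01 -7.04444442e+01]
```

```bash
python3 steer.py '-.03 -.001 0 0 0 17 .6;-.0667 -.0024 0 0 0 34 .6;-.0667 -.0024 0 0 0 49.3 .6;-.0667 -.0024 0 0 0 49.3 .6;-.0667 -.0024 0 0 0 49.3 .6;-.0667 -.0024 0 0 0 49.3 .6;-.0667 -.0024 .04 0 0 49.3 .6;-.0667 -.0024 .07 0 0 49.3 .6;-.0667 -.0024 .0755 0 0 49.3 .6;-.0667 -.0024 .0755 0 0 49.3 .6;-.0667 -.0024 .0755 0 0 49.3 0;-.0667 -.0024 .0755 0 0 49.3 0;-.0667 -.0024 .0755 0 0 49.3 0;-.0667 -.0024 .0755 0 0 49.3 0;-.0667 -.0024 .0755 0 0 49.3 0'

```

```text
time_s: 7.25
position: [0.5979, 0.1476, 0.0676]
tcp_rot: [[-0.453, 0.891, 0.001], [0.891, 0.453, 0.0], [-0.0, 0.001, -1.0]]
force: [0.3, 0.4, -0.2]
opening: 0.231
grasp_force: 0.0
```

```bash
python3 steer.py '0 0 0 0 0 0 0;0 0 0 0 0 0 0;0 0 0 0 0 -6 0;0 0 0 0 0 -12 0;0 0 0 0 0 -18 0;0 0 0 0 0 -24 0;0 0 0 0 0 -30 0;0 0 0 0 0 -36 0;0 0 0 0 0 -42 0;0 0 0 0 0 -46 0;0 0 0 0 0 -49 0;0 0 0 0 0 -49 0;0 0 0 0 0 -49 0'; python3 wheel.py
```

```text
time_s: 8.55
position: [0.5996, 0.15, 0.0674]
tcp_rot: [[-0.97, 0.243, 0.005], [0.243, 0.97, 0.004], [-0.004, 0.005, -1.0]]
force: [2.8, 7.9, -1.3]
opening: 0.158
grasp_force: 30.0

red None
```

```bash
python3 steer.py '0 0 0 0 0 -49 .5;0 0 0 0 0 0 .5;0 0 0 0 0 0 .5;0 0 -.04 0 0 0 .6;0 0 -.08 0 0 0 .6;.066 0 -.085 0 0 0 .6;.066 0 -.085 0 0 0 .6;.066 0 -.085 0 0 0 .6;.066 0 -.085 0 0 0 .6;.066 0 -.085 0 0 0 .6' | head -3; python3 wheel.py
```

```text
time_s: 9.6
position: [0.5351, 0.1634, 0.152]
tcp_rot: [[-0.97, 0.242, 0.002], [0.242, 0.97, 0.0], [-0.002, 0.0, -1.0]]
(-46.75, 0.1165, 45)
(-43.04, 0.1164, 48)
(31.11, 0.1134, 61)
(34.92, 0.1132, 59)
(38.71, 0.113, 58)
(42.5, 0.1129, 57)
(46.32, 0.1127, 57)
(50.16, 0.1125, 53)
(54.03, 0.1125, 54)
(57.85, 0.1123, 55)
red (np.float64(0.131), np.float64(-1.04))
```

```bash
cat >> wheel.py <<'E'
    X=[];
    for a,rr,_ in o:
        t=np.radians(a+PORT);X.append(Q+rr*np.array([np.cos(t),np.sin(t)]))
    X=np.array(X);f=lambda q:np.hypot(*(X-q[:2]).T)-.115
    s=least_squares(f,Q,x_scale=.01);C=s.x;print("centre (r=.115)",C,np.abs(s.fun).max())
    s3=least_squares(lambda q:np.hypot(*(X-q[:2]).T)-q[2],[*Q,.115],x_scale=.01);print("centre free",s3.x)
    print("angles",[round((np.degrees(np.arctan2(*(x-C)[::-1]))-PORT+180)%360-180,2) for x in X])
    t=np.radians(r[1]+PORT);R_=Q+r[0]*np.array([np.cos(t),np.sin(t)])-C;print("red",np.degrees(np.arctan2(*R_[::-1]))%360-PORT,np.hypot(*R_))
E
python3 wheel.py | tail -4; python3 - <<'E'
from h import *
c=cap("wrist");cv2.imwrite("pics/w3.png",c["img"][90:330,140:500])
E
```

```text
centre (r=.115) [0.59726967 0.15103892] 0.0002665044025683405
centre free [0.59563131 0.15133559 0.11377706]
angles [np.float64(-45.67), np.float64(-41.87), np.float64(32.12), np.float64(35.83), np.float64(39.6), np.float64(43.32), np.float64(47.08), np.float64(50.83), np.float64(54.65), np.float64(58.41)]
red 0.12436147865474823 0.13173882477677204
```

View pics/w3.png

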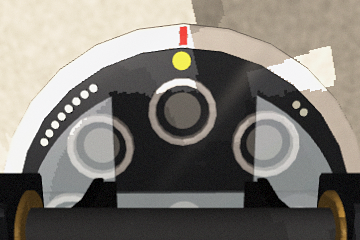

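```bash
sed -i 's/Q=np.array(\[.5962,.1486\])/Q=np.array([.597,.151])/' wheel.py; python3 - <<'E'
from h import *
S=cap("scene")
print("bottle",at(S,(293,387),.085),at(S,(293,410),0.005))
a,n=blob(S,"blue",(180,320,230,375));print(at(S,a,.023),n)
print(go([.485,-.302,.15],-13.75))
E
```

```text
bottle [ 0.69053557 -0.32033094  0.085     ] [ 0.69209802 -0.32591149  0.005     ]
[ 0.48354008 -0.30478156  0.023     ] 124
(array([-0.0652, -0.4634,  0.0017]), array([ 0.  ,  0.  , 89.69]))
```

```bash
python3 steer.py '-.005 -.04 0 0 0 8 .6;-.011 -.085 0 0 0 16 .6;-.017 -.13 0 0 0 24 .6;-.023 -.17 0 0 0 32 .6;-.03 -.21 0 0 0 40 .6;-.035 -.25 0 0 0 48 .6;-.041 -.3 0 0 0 56 .6;-.047 -.34 0 0 0 64 .6;-.053 -.38 0 0 0 72 .6;-.059 -.42 0 0 0 80 .6;-.065 -.463 0 0 0 88 .6;-.065 -.463 0 0 0 89.7 .6;-.065 -.463 0 0 0 89.7 .6;-.065 -.463 0 0 0 89.7 .6'
cat > filt.py <<'E'
import sys
from h import *
c=cap("wrist");col=sys.argv[1];z=float(sys.argv[2]) if len(sys.argv)>2 else .0235
b,n=blob(c,col,vmin=60);p=at(c,b,z);print(b,n,p,"tool xy off",go(p,-13.75))
E
python3 filt.py blue; python3 -c "
from h import *
cv2.imwrite('pics/w4.png',cap('wrist')['img'])"
```

```text
time_s: 11.2
position: [0.4838, -0.3002, 0.1516]
tcp_rot: [[0.236, 0.972, -0.001], [0.972, -0.236, 0.002], [0.001, -0.002, -1.0]]
force: [-1.6, 0.9, -0.1]
opening: 0.601
grasp_force: 0.0
[322.99624413 227.72206573] 1065 [ 0.48475381 -0.30274974  0.0235    ] tool xy off (array([-0.0028,  0.0016,  0.1282]), array([-0.08, -0.06,  0.13]))
```

View pics/w4.png

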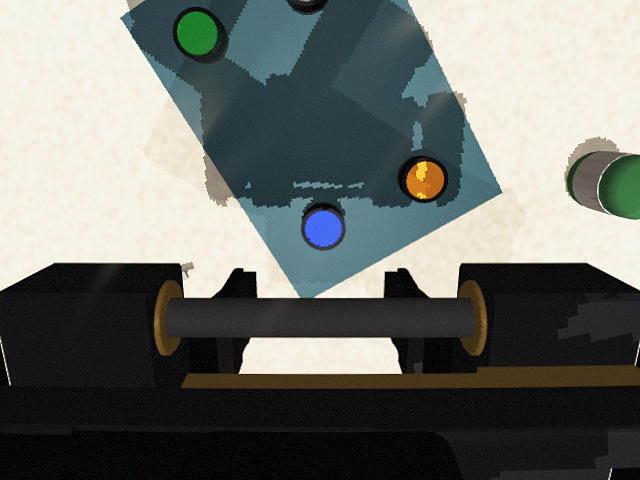

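Wrist: blue glass at (323,228), clear of green (200,34) and amber (424,180); shift (-2.8, +1.6) mm and descend.

```bash
python3 steer.py '-.0028 .0016 .04 0 0 0 .6;-.0028 .0016 .08 0 0 0 .6;-.0028 .0016 .12 0 0 0 .6;-.0028 .0016 .1385 0 0 0 .6;-.0028 .0016 .1385 0 0 0 .6;-.0028 .0016 .1385 0 0 0 .6;-.0028 .0016 .1385 0 0 0 0;-.0028 .0016 .1385 0 0 0 0;-.0028 .0016 .1385 0 0 0 0;-.0028 .0016 .1385 0 0 0 0;-.0028 .0016 .1385 0 0 0 0;-.0028 .0016 .1385 0 0 0 0'; python3 filt.py blue
python3 steer.py '0 0 -.04 0 0 0 0;0 0 -.08 0 0 0 0;0 0 -.12 0 0 0 0;0 0 -.12 0 0 0 0;0 0 -.12 0 0 0 0'
python3 filt.py blue .14
python3 -c "
from h import *
print(go([.5191,.1691,.13],-13.75))"
```

```text
time_s: 12.5
position: [0.4857, -0.3048, 0.0146]
tcp_rot: [[0.238, 0.971, 0.001], [0.971, -0.238, -0.001], [-0.001, 0.002, -1.0]]
force: [-0.4, 0.7, 6.2]
opening: 0.353
grasp_force: 30.0
[319.90340219 284.2636695 ] 1646 [ 0.48694196 -0.29728449  0.0235    ] tool xy off (array([ 0.0076, -0.0005, -0.0089]), array([0.08, 0.04, 0.  ]))
time_s: 13.05
position: [0.4854, -0.3046, 0.1344]
tcp_rot: [[0.238, 0.971, 0.001], [0.971, -0.238, -0.001], [-0.001, 0.002, -1.0]]
force: [0.5, -0.1, -1.1]
opening: 0.355
grasp_force: 30.0
[319.94647202 284.28163017] 1644 [ 0.48635326 -0.29836167  0.14      ] tool xy off (array([ 0.0058,  0.0004, -0.0069]), array([-0.06, -0.03,  0.  ]))
(array([ 0.4677, -0.0788,  0.0034]), array([-0.06, -0.03,  0.  ]))
```

```bash
python3 steer.py '.045 -.008 -.02 0 0 0 0;.09 -.016 -.02 0 0 0 0;.135 -.024 -.02 0 0 0 0;.18 -.032 -.02 0 0 0 0;.225 -.04 -.02 0 0 0 0;.27 -.047 -.02 0 0 0 0;.315 -.055 -.02 0 0 0 0;.36 -.062 -.02 0 0 0 0;.405 -.07 -.02 0 0 0 0;.44 -.075 -.02 0 0 0 0;.466 -.0788 -.02 0 0 0 0;.466 -.0788 -.02 0 0 0 0;.466 -.0788 -.02 0 0 0 0;.466 -.0788 -.02 0 0 0 0'
python3 wheel.py; python3 -c "
from h import *
cv2.imwrite('pics/w5.png',cap('wrist')['img'])"
```

```text
time_s: 14.5
position: [0.5184, 0.166, 0.1524]
tcp_rot: [[0.238, 0.971, -0.003], [0.971, -0.238, -0.001], [-0.001, -0.003, -1.0]]
force: [0.1, -0.2, -1.2]
opening: 0.351
grasp_force: 30.0
(-88.51, 0.1138, 58)
(-84.83, 0.1141, 72)
(-45.71, 0.1149, 58)
(-41.91, 0.1148, 58)
(-0.1, 0.1152, 139)
red (np.float64(0.1315), np.float64(-0.01))
centre (r=.115) [0.59633051 0.15018608] 0.00026506792579104876
centre free [0.59565154 0.15142517 0.11378041]
angles [np.float64(-88.75), np.float64(-85.1), np.float64(-46.2), np.float64(-42.41), np.float64(-0.57)]
red -0.4252725482013773 0.13104676280136346
```

View pics/w5.png

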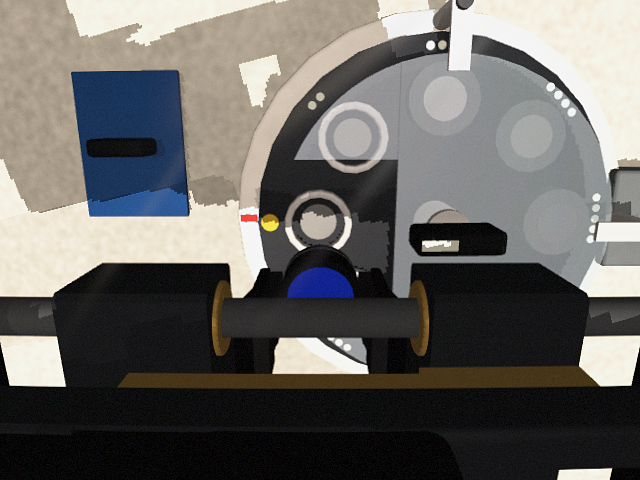

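Wrist: held blue filter at (320,284), pocket 1's collar centred about (318.5,221.5), yellow dot (270,223) lined up with red mark (250,218).

```bash
python3 - <<'E'
from h import *
c=cap("wrist");p=at(c,(318.5,221.5),.038);print(p)
for u in((285,221.5),(352,221.5),(318.5,189.5),(318.5,254)):print(np.linalg.norm(at(c,u,.038)-p))
x=sensors.read_state()["tcp_rot"][:,0]
for t in(p,np.array([.5193,.1700,0])):print(go(t-.0018*x,-13.75))
cv2.imwrite("pics/x.png",cv2.resize(c["img"][180:265,275:365],None,fx=6,fy=6))
E
```

```text
[0.51858552 0.17086347 0.038     ]
0.022642687294059587
0.02263844180544811
0.021743542263720172
0.02294073356006132
(array([ 0.0031, -0.0017,  0.1152]), array([-0.05,  0.03, -0.1 ]))
(array([ 0.0024, -0.0007,  0.1532]), array([-0.05,  0.03, -0.1 ]))
```

View pics/x.png

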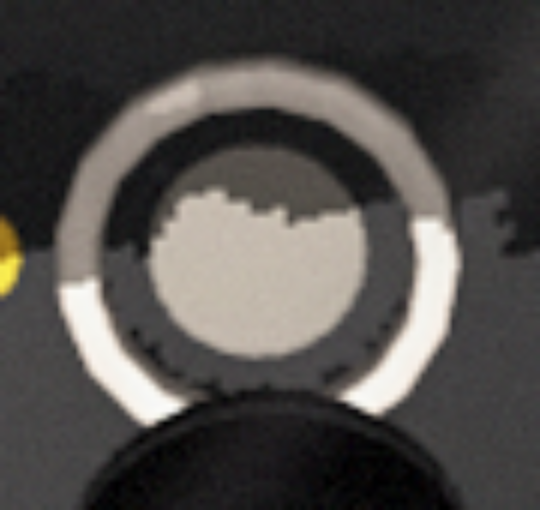

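Crop: collar outer edges at 56/460 and top 58 of the ×6 crop → centre (318,222.6), so shift ≈ (+2.6, −1.7) mm.

```bash
python3 steer.py '.0026 -.0017 .03 0 0 0 0;.0026 -.0017 .06 0 0 0 0;.0026 -.0017 .085 0 0 0 0;.0026 -.0017 .095 0 0 0 0;.0026 -.0017 .099 0 0 0 0;.0026 -.0017 .101 0 0 0 0;.0026 -.0017 .103 0 0 0 0;.0026 -.0017 .105 0 0 0 0;.0026 -.0017 .105 0 0 0 0'
```

```text
time_s: 15.55
position: [0.5186, 0.17, 0.0491]
tcp_rot: [[0.238, 0.971, 0.001], [0.971, -0.238, 0.0], [0.0, 0.001, -1.0]]
force: [0.7, -0.9, -0.9]
opening: 0.353
grasp_force: 30.0
```

```bash
python3 steer.py '0 0 .001 0 0 0 0;0 0 .002 0 0 0 0;0 0 .003 0 0 0 0;0 0 .004 0 0 0 0;0 0 .005 0 0 0 0;0 0 .005 0 0 0 0'; python3 filt.py blue .053
```

```text
time_s: 16.15
position: [0.5184, 0.17, 0.0446]
tcp_rot: [[0.238, 0.971, 0.0], [0.971, -0.238, 0.0], [0.0, 0.0, -1.0]]
force: [-1.6, -0.2, 8.1]
opening: 0.353
grasp_force: 30.0
[319.85679758 284.25619335] 1655 [0.51961245 0.17738915 0.053     ] tool xy off (array([ 0.0074, -0.0005, -0.0084]), array([ 0.03, -0.01,  0.02]))
```

```bash
python3 steer.py '0 0 -.001 0 0 0 .5;0 0 -.001 0 0 0 .5;0 0 -.001 0 0 0 .5;0 0 -.001 0 0 0 .5;0 0 -.02 0 0 0 .5;0 0 -.05 0 0 0 .5;0 0 -.09 0 0 0 .6;0 0 -.108 0 0 0 .6;0 0 -.108 0 0 0 .6;0 0 -.108 0 0 0 .6';  python3 filt.py blue .052;python3 wheel.py | tail -5;python3 -c "
from h import *
c=cap('wrist')
cv2.imwrite('pics/x2.png',cv2.resize(c['img'][170:275,265:375],None,fx=5,fy=5))
D=cap('side');b,n=blob(D,'blue',(265,205,330,262));print(b,n,at(D,b,.052))"
```

```text
time_s: 17.2
position: [0.5179, 0.1699, 0.1513]
tcp_rot: [[0.238, 0.971, -0.0], [0.971, -0.238, -0.0], [-0.0, -0.0, -1.0]]
force: [0.2, 0.1, -0.6]
opening: 0.599
grasp_force: 0.0
[320.57056146 231.88391502] 1318 [0.51824963 0.17149314 0.052     ] tool xy off (array([0.0019, 0.0007, 0.0985]), array([-0.12,  0.04,  0.01]))
red (np.float64(0.1314), np.float64(0.11))
centre (r=.115) [0.59590549 0.15013646] 2.127945901098105e-05
centre free [0.59578724 0.15077802 0.11439289]
angles [np.float64(-89.01), np.float64(-85.31), np.float64(-46.33), np.float64(-42.58)]
red -0.37160414423229327 0.13054461457248914
[287.52083333 218.77083333] 48 [0.51860344 0.17013747 0.052     ]
```

View pics/x2.png

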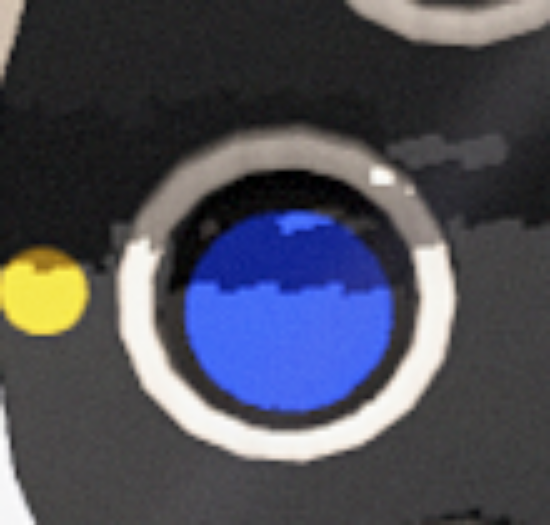

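Blue sits down inside the collar, ring visible all round. Now the bar.

```bash
python3 -c "
from h import *
print(go([.597,.1508,.067],76.25))"
```

```text
(array([0.0006, 0.0823, 0.0828]), array([ -0.19,  -0.09, -90.  ]))
```

```bash
python3 steer.py '0 .02 0 0 0 -8.5 .6;0 .04 0 0 0 -17 .6;0 .06 0 0 0 -25.5 .6;.0006 .0823 0 0 0 -34 .6;.0006 .0823 0 0 0 -42.5 .6;.0006 .0823 0 0 0 -51 .6;.0006 .0823 0 0 0 -59.5 .6;.0006 .0823 0 0 0 -68 .6;.0006 .0823 0 0 0 -76.5 .6;.0006 .0823 0 0 0 -85 .6;.0006 .0823 0 0 0 -90 .6;.0006 .0823 0 0 0 -90 .6;.0006 .0823 .035 0 0 -90 .6;.0006 .0823 .07 0 0 -90 .6;.0006 .0823 .083 0 0 -90 .6;.0006 .0823 .083 0 0 -90 .6;.0006 .0823 .083 0 0 -90 0;.0006 .0823 .083 0 0 -90 0;.0006 .0823 .083 0 0 -90 0;.0006 .0823 .083 0 0 -90 0'
python3 steer.py '0 0 0 0 0 0 0;0 0 0 0 0 0 0;0 0 0 0 0 0 0'
```

```text
time_s: 19.4
position: [0.5991, 0.151, 0.0698]
tcp_rot: [[-0.971, 0.238, 0.002], [0.238, 0.971, 0.0], [-0.002, 0.001, -1.0]]
force: [0.6, 0.1, -0.1]
opening: 0.324
grasp_force: 0.0
time_s: 19.7
position: [0.5984, 0.1504, 0.0691]
tcp_rot: [[-0.971, 0.237, 0.0], [0.237, 0.971, -0.001], [-0.0, -0.001, -1.0]]
force: [-1.3, -3.3, 3.2]
opening: 0.157
grasp_force: 30.0
```

```bash
python3 steer.py '0 0 0 0 0 -6 0;0 0 0 0 0 -12 0;0 0 0 0 0 -18 0;0 0 0 0 0 -24 0;0 0 0 0 0 -30 0;0 0 0 0 0 -36 0;0 0 0 0 0 -41 0;0 0 0 0 0 -45 0;0 0 0 0 0 -45 0;0 0 0 0 0 -45 0;0 0 0 0 0 -45 .5;0 0 0 0 0 -45 .5;0 0 0 0 0 -45 .5;0 0 -.04 0 0 -45 .6;0 0 -.083 0 0 -45 .6;0 0 -.083 0 0 -45 .6;0 0 -.083 0 0 -45 .6'
python3 -c "
from h import *
S=cap('scene');D=cap('side')
a,n=blob(S,'green',(215,270,250,305));b,m=blob(D,'green',(280,310,340,370));print(at(S,a,.023),at(D,b,.023),n,m)
a,n=blob(S,'amber',(225,335,270,385));print(at(S,a,.023),n)
print(go([.4365,-.157,.15],-13.75))"
```

```text
time_s: 21.4
position: [0.5992, 0.1506, 0.1527]
tcp_rot: [[-0.855, -0.518, 0.003], [-0.518, 0.855, -0.0], [-0.002, -0.002, -1.0]]
force: [-0.5, -0.7, 0.2]
opening: 0.586
grasp_force: 0.0
[ 0.43493362 -0.15906207  0.023     ] [ 0.4360279  -0.15848922  0.023     ] 85 121
[ 0.56089051 -0.28759823  0.023     ] 128
(array([ 0.2971, -0.1796,  0.0009]), array([  0.1 ,  -0.1 , -45.02]))
```

```bash
python3 steer.py '.02 -.012 0 0 0 8.5 .6;.04 -.024 0 0 0 17 .6;.06 -.036 0 0 0 25.5 .6;.08 -.048 0 0 0 34 .6;.1 -.06 0 0 0 42.5 .6;.12 -.072 0 0 0 51 .6;.14 -.085 0 0 0 59.5 .6;.16 -.097 0 0 0 68 .6;.18 -.109 0 0 0 76.5 .6;.2 -.121 0 0 0 85 .6;.22 -.133 0 0 0 93.5 .6;.24 -.145 0 0 0 102 .6;.26 -.157 0 0 0 110.5 .6;.28 -.169 0 0 0 119 .6;.297 -.1796 0 0 0 127.5 .6;.297 -.1796 0 0 0 135 .6;.297 -.1796 0 0 0 135 .6;.297 -.1796 0 0 0 135 .6;.297 -.1796 0 0 0 135 .6'
python3 filt.py green
```

```text
time_s: 23.4
position: [0.4374, -0.1562, 0.151]
tcp_rot: [[0.235, 0.972, -0.001], [0.972, -0.235, 0.001], [0.0, -0.001, -1.0]]
force: [0.2, 0.3, 0.8]
opening: 0.596
grasp_force: 0.0
[319.20829406 226.64750236] 1061 [ 0.43592133 -0.15731606  0.0235    ] tool xy off (array([-0.0015, -0.0012,  0.1277]), array([-0.05, -0.02,  0.14]))
```

```bash
python3 steer.py '-.0025 -.0012 .04 0 0 0 .6;-.0025 -.0012 .08 0 0 0 .6;-.0025 -.0012 .12 0 0 0 .6;-.0025 -.0012 .1375 0 0 0 .6;-.0025 -.0012 .1375 0 0 0 .6;-.0025 -.0012 .1375 0 0 0 .6;-.0025 -.0012 .1375 0 0 0 0;-.0025 -.0012 .1375 0 0 0 0;-.0025 -.0012 .1375 0 0 0 0;-.0025 -.0012 .1375 0 0 0 0;-.0025 -.0012 .1375 0 0 0 0;-.0025 -.0012 .1375 0 0 0 0'
python3 steer.py '0 0 -.04 0 0 0 0;0 0 -.08 0 0 0 0;0 0 -.12 0 0 0 0;0 0 -.14 0 0 0 0;0 0 -.14 0 0 0 0;0 0 -.14 0 0 0 0'
python3 filt.py green .14
python3 -c "
from h import *
print(go([.5185,.1675,.153],-13.75))"
```

```text
time_s: 24.65
position: [0.4364, -0.1592, 0.0149]
tcp_rot: [[0.238, 0.971, 0.001], [0.971, -0.238, -0.001], [-0.001, 0.002, -1.0]]
force: [0.2, 0.6, 7.6]
opening: 0.351
grasp_force: 30.0
time_s: 25.25
position: [0.4356, -0.1587, 0.1541]
tcp_rot: [[0.238, 0.971, 0.0], [0.971, -0.238, -0.0], [-0.0, 0.0, -1.0]]
force: [-0.8, -0.4, -0.1]
opening: 0.351
grasp_force: 30.0
[320.00676507 284.34932349] 1626 [ 0.43485651 -0.15981703  0.14      ] tool xy off (array([-0.0015,  0.0001,  0.0133]), array([-0.09, -0.03,  0.01]))
(array([0.3363, 0.0036, 0.0005]), array([-0.09, -0.03,  0.01]))
```

```bash
python3 steer.py '.045 0 0 0 0 0 0;.09 0 0 0 0 0 0;.135 0 0 0 0 0 0;.18 0 0 0 0 0 0;.225 0 0 0 0 0 0;.27 0 0 0 0 0 0;.31 .002 0 0 0 0 0;.3363 .0036 0 0 0 0 0;.3363 .0036 0 0 0 0 0;.3363 .0036 0 0 0 0 0;.3363 .0036 0 0 0 0 0;.3363 .0036 0 0 0 0 0'
python3 wheel.py; python3 -c "
from h import *
c=cap('wrist')
cv2.imwrite('pics/x3.png',cv2.resize(c['img'][170:270,225:375],None,fx=5,fy=5))"
```

```text
time_s: 26.5
position: [0.5186, 0.1657, 0.1535]
tcp_rot: [[0.239, 0.971, -0.002], [0.971, -0.239, -0.0], [-0.001, -0.002, -1.0]]
force: [-1.0, -0.6, 0.9]
opening: 0.351
grasp_force: 30.0
(-87.12, 0.1138, 66)
(-83.43, 0.1139, 76)
(-48.06, 0.1148, 62)
(-44.28, 0.1149, 57)
(-40.52, 0.1149, 61)
(-1.63, 0.1152, 40)
(2.09, 0.1153, 58)
red (np.float64(0.1314), np.float64(0.09))
centre (r=.115) [0.59632303 0.15017267] 0.0002587251579150712
centre free [0.59543126 0.15150756 0.11360921]
angles [np.float64(-87.37), np.float64(-83.71), np.float64(-48.55), np.float64(-44.78), np.float64(-41.03), np.float64(-2.12), np.float64(1.62)]
red -0.33173223924794115 0.1309411092571011
```

View pics/x3.png

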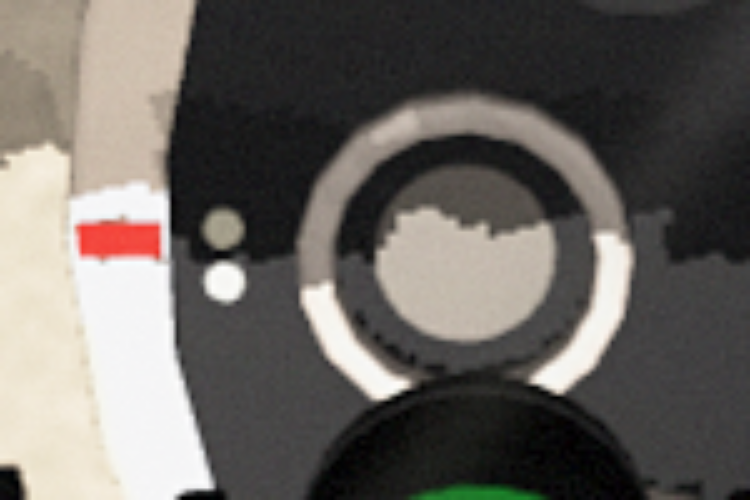

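Crop: two white dots lined up with the red mark, pocket 2's collar centre at full-image (318,221.4).

```bash
python3 - <<'E'
from h import *
c=cap("wrist");p=at(c,(318.,221.4),.038)
x=sensors.read_state()["tcp_rot"][:,0];print(p,sensors.read_state()["position"],go(p-.0018*x,-13.75))
E
```

```text
[0.51842925 0.17099314 0.038     ] [0.51919685 0.16600986 0.15404315] (array([ 0.0029, -0.0019,  0.116 ]), array([-0.02,  0.01, -0.08]))
```

```bash
python3 steer.py '.0029 -.0017 .03 0 0 0 0;.0029 -.0017 .06 0 0 0 0;.0029 -.0017 .085 0 0 0 0;.0029 -.0017 .096 0 0 0 0;.0029 -.0017 .1 0 0 0 0;.0029 -.0017 .103 0 0 0 0;.0029 -.0017 .106 0 0 0 0;.0029 -.0017 .108 0 0 0 0;.0029 -.0017 .11 0 0 0 0;.0029 -.0017 .111 0 0 0 0;.0029 -.0017 .111 0 0 0 0'
```

```text
time_s: 27.75
position: [0.5189, 0.1703, 0.0449]
tcp_rot: [[0.237, 0.971, 0.002], [0.971, -0.237, 0.0], [0.001, 0.002, -1.0]]
force: [-1.8, -0.3, 10.1]
opening: 0.355
grasp_force: 30.0
```

```bash
python3 steer.py '0 0 -.002 0 0 0 .5;0 0 -.002 0 0 0 .5;0 0 -.002 0 0 0 .5;0 0 -.002 0 0 0 .5;0 0 -.02 0 0 0 .5;0 0 -.05 0 0 0 .5;0 0 -.09 0 0 0 .6;0 0 -.108 0 0 0 .6;0 0 -.108 0 0 0 .6;0 0 -.108 0 0 0 .6';  python3 filt.py green .052;python3 -c "
from h import *
c=cap('wrist')
cv2.imwrite('pics/x4.png',cv2.resize(c['img'][90:275,225:375],None,fx=3,fy=3))
print(go([.597,.1508,.067],76.25))"
```

```text
time_s: 28.75
position: [0.5179, 0.1702, 0.1507]
tcp_rot: [[0.238, 0.971, -0.0], [0.971, -0.238, -0.0], [-0.0, -0.0, -1.0]]
force: [1.1, -0.2, -0.4]
opening: 0.597
grasp_force: 0.0
[321.16858238 232.08505747] 1305 [0.51861805 0.17171398 0.052     ] tool xy off (array([0.002, 0.001, 0.098]), array([-0.12,  0.04,  0.01]))
(array([0.0004, 0.0824, 0.0823]), array([-1.900e-01, -8.000e-02, -8.999e+01]))
```

View pics/x4.png

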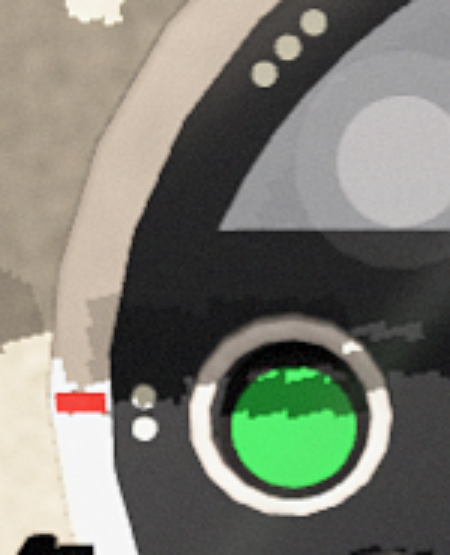

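Green is seated (14 pictures used; numbers only from here). Regrip the bar at +45° and turn −135°.

```bash
python3 steer.py '0 .02 0 0 0 -8.5 .6;0 .04 0 0 0 -17 .6;0 .06 0 0 0 -25.5 .6;.0004 .0824 0 0 0 -34 .6;.0004 .0824 0 0 0 -42.5 .6;.0004 .0824 0 0 0 -51 .6;.0004 .0824 0 0 0 -59.5 .6;.0004 .0824 0 0 0 -68 .6;.0004 .0824 0 0 0 -76.5 .6;.0004 .0824 0 0 0 -85 .6;.0004 .0824 0 0 0 -93.5 .6;.0004 .0824 0 0 0 -102 .6;.0004 .0824 0 0 0 -110.5 .6;.0004 .0824 0 0 0 -119 .6;.0004 .0824 0 0 0 -127.5 .6;.0004 .0824 0 0 0 -135 .6;.0004 .0824 0 0 0 -135 .6;.0004 .0824 0 0 0 -135 .6'
python3 steer.py '0 0 .04 0 0 0 .6;0 0 .07 0 0 0 .6;0 0 .0815 0 0 0 .6;0 0 .0815 0 0 0 .6;0 0 .0815 0 0 0 0;0 0 .0815 0 0 0 0;0 0 .0815 0 0 0 0;0 0 .0815 0 0 0 0;0 0 .0815 0 0 0 0;0 0 .0815 0 0 0 0;0 0 .0815 0 0 0 0;0 0 .0815 0 0 0 0'
```

```text
time_s: 30.65
position: [0.5977, 0.1509, 0.1496]
tcp_rot: [[-0.856, -0.516, -0.003], [-0.516, 0.856, -0.0], [0.002, 0.001, -1.0]]
force: [-0.3, 0.2, 0.4]
opening: 0.602
grasp_force: 0.0
time_s: 31.85
position: [0.5979, 0.1523, 0.0701]
tcp_rot: [[-0.855, -0.519, -0.001], [-0.519, 0.855, 0.002], [-0.0, 0.002, -1.0]]
force: [-2.3, 4.2, 4.0]
opening: 0.157
grasp_force: 30.0
```

Gripped; turn −135° (tool rz +135).

```bash
python3 steer.py '0 0 0 0 0 8 0;0 0 0 0 0 16 0;0 0 0 0 0 24 0;0 0 0 0 0 32 0;0 0 0 0 0 40 0;0 0 0 0 0 48 0;0 0 0 0 0 56 0;0 0 0 0 0 64 0;0 0 0 0 0 72 0;0 0 0 0 0 80 0;0 0 0 0 0 88 0;0 0 0 0 0 96 0;0 0 0 0 0 104 0;0 0 0 0 0 112 0;0 0 0 0 0 120 0;0 0 0 0 0 127 0;0 0 0 0 0 132 0;0 0 0 0 0 135.2 0;0 0 0 0 0 135.2 0;0 0 0 0 0 135.2 0'
python3 steer.py '0 0 0 0 0 0 .5;0 0 0 0 0 0 .5;0 0 0 0 0 0 .5;0 0 -.04 0 0 0 .6;0 0 -.083 0 0 0 .6;0 0 -.083 0 0 0 .6;0 0 -.083 0 0 0 .6'
python3 -c "
from h import *
S=cap('scene')
a,n=blob(S,'amber',(200,320,290,400));print(at(S,a,.023),n)
print(go([.562,-.2865,.15],-13.75))"
```

```text
time_s: 33.85
position: [0.5951, 0.1485, 0.07]
tcp_rot: [[0.24, 0.971, -0.007], [0.971, -0.24, -0.004], [-0.006, -0.006, -1.0]]
force: [-6.8, -6.6, 8.6]
opening: 0.16
grasp_force: 30.1
time_s: 34.55
position: [0.5996, 0.1512, 0.1539]
tcp_rot: [[0.241, 0.971, 0.004], [0.971, -0.241, 0.0], [0.001, 0.003, -1.0]]
force: [-0.8, 0.3, -0.3]
opening: 0.587
grasp_force: 0.0
[ 0.56079095 -0.28744207  0.023     ] 130
(array([-0.4335,  0.07  ,  0.0025]), array([ 0.01,  0.  , -0.17]))
```

```bash
python3 steer.py '-.045 .007 0 0 0 0 .6;-.09 .014 0 0 0 0 .6;-.135 .021 0 0 0 0 .6;-.18 .028 0 0 0 0 .6;-.225 .035 0 0 0 0 .6;-.27 .042 0 0 0 0 .6;-.315 .049 0 0 0 0 .6;-.36 .056 0 0 0 0 .6;-.4 .063 0 0 0 0 .6;-.432 .07 0 0 0 0 .6;-.432 .07 0 0 0 0 .6;-.432 .07 0 0 0 0 .6;-.432 .07 0 0 0 0 .6;-.432 .07 0 0 0 0 .6'
python3 filt.py amber
```

```text
time_s: 36.0
position: [0.5621, -0.2833, 0.1519]
tcp_rot: [[0.239, 0.971, -0.001], [0.971, -0.239, 0.001], [0.001, -0.002, -1.0]]
force: [0.3, 0.8, 0.3]
opening: 0.599
grasp_force: 0.0
[431.82699059 378.61746946] 7121 [ 0.61708426 -0.42490197  0.0235    ] tool xy off (array([-0.1243,  0.0872,  0.1285]), array([-0.07, -0.04, -0.09]))
```

```bash
sed -i 's/blob(c,col,vmin=60)/blob(c,col,(255,150,385,296),vmin=60)/' filt.py; python3 filt.py amber; sed 's/(255,150,385,296),vmin=60/(255,150,385,296),smin=100,vmin=40/' filt.py > f2.py; python3 f2.py amber
```

```text
[321.44666667 229.64      ] 150 [ 0.56178217 -0.28734819  0.0235    ] tool xy off (array([-0.0038,  0.0004,  0.1289]), array([-0.04, -0.02, -0.09]))
[320.98477157 228.95431472] 197 [ 0.56175874 -0.28713186  0.0235    ] tool xy off (array([-3.30e-03,  1.00e-04,  1.29e-01]), array([-0.02, -0.01, -0.1 ]))
```

```bash
sed -i 's/"amber":(12,24)/"amber":(5,32)/' h.py; python3 f2.py amber; python3 filt.py amber
```

```text
[320.22615804 226.78655767] 1101 [ 0.56173496 -0.28574894  0.0235    ] tool xy off (array([-0.0017, -0.0004,  0.1292]), array([-0.  , -0.  , -0.11]))
[319.97284644 226.40168539] 1068 [ 0.56169049 -0.28574105  0.0235    ] tool xy off (array([-0.0015, -0.0005,  0.1292]), array([ 0.  ,  0.  , -0.13]))
```

```bash
python3 steer.py '-.0027 -.0005 .04 0 0 0 .6;-.0027 -.0005 .08 0 0 0 .6;-.0027 -.0005 .12 0 0 0 .6;-.0027 -.0005 .1385 0 0 0 .6;-.0027 -.0005 .1385 0 0 0 .6;-.0027 -.0005 .1385 0 0 0 .6;-.0027 -.0005 .1385 0 0 0 0;-.0027 -.0005 .1385 0 0 0 0;-.0027 -.0005 .1385 0 0 0 0;-.0027 -.0005 .1385 0 0 0 0;-.0027 -.0005 .1385 0 0 0 0;-.0027 -.0005 .1385 0 0 0 0'
python3 steer.py '0 0 -.04 0 0 0 0;0 0 -.08 0 0 0 0;0 0 -.12 0 0 0 0;0 0 -.14 0 0 0 0;0 0 -.14 0 0 0 0;0 0 -.14 0 0 0 0'
python3 filt.py amber .14
python3 -c "
from h import *
print(go([.5185,.1675,.154],-13.75))"
```

```text
time_s: 37.45
position: [0.5618, -0.2881, 0.0152]
tcp_rot: [[0.241, 0.971, 0.001], [0.971, -0.241, -0.001], [-0.001, 0.002, -1.0]]
force: [-0.1, 0.7, 6.5]
opening: 0.351
grasp_force: 30.0
time_s: 38.05
position: [0.5607, -0.2873, 0.1535]
tcp_rot: [[0.241, 0.971, -0.001], [0.971, -0.241, 0.0], [0.0, -0.001, -1.0]]
force: [-0.7, 0.5, -0.8]
opening: 0.353
grasp_force: 30.0
[319.91512915 282.38253383] 1626 [ 0.56012957 -0.28726018  0.14      ] tool xy off (array([-0.0004,  0.0002,  0.0124]), array([-0.17, -0.07, -0.19]))
(array([ 0.4309, -0.1498, -0.0006]), array([-0.17, -0.07, -0.19]))
```

```bash
python3 steer.py '.044 -.015 0 0 0 0 0;.088 -.03 0 0 0 0 0;.132 -.045 0 0 0 0 0;.175 -.06 0 0 0 0 0;.218 -.075 0 0 0 0 0;.26 -.09 0 0 0 0 0;.305 -.105 0 0 0 0 0;.35 -.12 0 0 0 0 0;.395 -.136 0 0 0 0 0;.431 -.15 0 0 0 0 0;.431 -.15 0 0 0 0 0;.431 -.15 0 0 0 0 0;.431 -.15 0 0 0 0 0;.431 -.15 0 0 0 0 0'
python3 wheel.py; python3 - <<'E'
from h import *
c=cap("wrist");p=at(c,(318.,221.4),.038)
x=sensors.read_state()["tcp_rot"][:,0];print(p,sensors.read_state()["position"])
# collar: bright ring centre by template match of r 18..23 mm ring at z .038
g=cv2.GaussianBlur(cv2.cvtColor(c["img"],cv2.COLOR_BGR2GRAY),(3,3),0).astype(float)
def samp(P):
    u=proj(c,P);ok=u[:,1]<245
    return cv2.remap(g.astype(np.float32),u[None,:,0].astype(np.float32),u[None,:,1].astype(np.float32),1)[0][ok]
t=np.linspace(0,2*np.pi,120);best=[]
for dx in np.arange(-.006,.0061,.0005):
  for dy in np.arange(-.006,.0061,.0005):
    o=np.array([.5185+dx,.1705+dy]);ring=lambda r:np.c_[o+r*np.c_[np.cos(t),np.sin(t)],np.full(120,.038)]
    best.append((np.minimum(samp(ring(.0205)),150).mean()-.5*samp(ring(.0245)).clip(0,150).mean()-.5*samp(ring(.0172)).clip(0,150).mean(),*o))
best.sort();print(best[-4:])
o=np.mean([b[1:] for b in best[-4:]],axis=0);print(o,go([*(o-.0019*x[:2]),.0446],-13.75))
E
```

```text
time_s: 39.5
position: [0.5195, 0.1654, 0.1534]
tcp_rot: [[0.243, 0.97, -0.001], [0.97, -0.243, -0.0], [-0.001, -0.001, -1.0]]
force: [0.2, -0.5, -0.7]
opening: 0.352
grasp_force: 30.0
(-88.64, 0.1142, 209)
(-57.78, 0.1145, 60)
(-54.05, 0.1146, 63)
(-50.31, 0.1148, 61)
(-46.51, 0.1149, 59)
(-42.75, 0.1149, 56)
(-39.04, 0.115, 58)
(-35.2, 0.115, 54)
(-31.5, 0.1151, 56)
(-11.31, 0.1152, 48)
(-7.6, 0.1153, 40)
(-3.84, 0.1153, 43)
(0.05, 0.1152, 45)
(3.66, 0.1153, 58)
(7.4, 0.1154, 56)
(11.13, 0.1153, 54)
red (np.float64(0.1315), np.float64(0.08))
centre (r=.115) [0.59653047 0.15048663] 0.00019731106476357507
centre free [0.59603822 0.15098058 0.11437183]
angles [np.float64(-88.81), np.float64(-58.08), np.float64(-54.36), np.float64(-50.63), np.float64(-46.84), np.float64(-43.09), np.float64(-39.38), np.float64(-35.54), np.float64(-31.85), np.float64(-11.64), np.float64(-7.92), np.float64(-4.15), np.float64(-0.25), np.float64(3.37), np.float64(7.12), np.float64(10.86)]
red -0.18636917467281933 0.13116651696437015
[0.51898289 0.17055556 0.038     ] [0.51970419 0.16548688 0.15382819]
[(np.float32(91.82184), np.float64(0.5175), np.float64(0.1705)), (np.float32(92.56348), np.float64(0.518), np.float64(0.1705)), (np.float32(92.66779), np.float64(0.5175), np.float64(0.171)), (np.float32(93.71076), np.float64(0.518), np.float64(0.171))]
[0.51775 0.17075] (array([ 0.0028, -0.0031,  0.1092]), array([-0.02,  0.01, -0.32]))
```

```bash
python3 steer.py '.003 -.0025 .03 0 0 0 0;.003 -.0025 .06 0 0 0 0;.003 -.0025 .085 0 0 0 0;.003 -.0025 .096 0 0 0 0;.003 -.0025 .1 0 0 0 0;.003 -.0025 .103 0 0 0 0;.003 -.0025 .106 0 0 0 0;.003 -.0025 .108 0 0 0 0;.003 -.0025 .11 0 0 0 0;.003 -.0025 .111 0 0 0 0;.003 -.0025 .111 0 0 0 0'
```

```text
time_s: 40.7
position: [0.5184, 0.1705, 0.0451]
tcp_rot: [[0.241, 0.971, 0.002], [0.971, -0.241, 0.0], [0.001, 0.002, -1.0]]
force: [-1.8, 0.1, 11.6]
opening: 0.35
grasp_force: 30.0
```

Same depth and force as the two before; release and check.

```bash
python3 steer.py '0 0 -.002 0 0 0 .5;0 0 -.002 0 0 0 .5;0 0 -.002 0 0 0 .5;0 0 -.002 0 0 0 .5;0 0 -.02 0 0 0 .5;0 0 -.05 0 0 0 .5;0 0 -.09 0 0 0 .6;0 0 -.108 0 0 0 .6;0 0 -.108 0 0 0 .6;0 0 -.108 0 0 0 .6';  python3 filt.py amber .052;python3 wheel.py | tail -4; python3 -c "
from h import *
D=cap('side');b,n=blob(D,'amber',(265,205,330,262));print(b,n,at(D,b,.052))
S=cap('scene');b,n=blob(S,'amber',(310,180,370,230));print(b,n,at(S,b,.052))
print(go([.597,.1508,.067],-13.75))"
```

```text
time_s: 41.7
position: [0.5174, 0.1703, 0.1507]
tcp_rot: [[0.241, 0.971, -0.0], [0.971, -0.241, -0.0], [-0.0, -0.0, -1.0]]
force: [-0.5, -0.4, -0.8]
opening: 0.597
grasp_force: 0.0
[321.42644874 231.08246657] 1346 [0.51834547 0.17242857 0.052     ] tool xy off (array([0.0026, 0.0012, 0.098 ]), array([-0.12,  0.05, -0.19]))
centre (r=.115) [0.59652601 0.15044572] 0.0003552223269768229
centre free [0.59587482 0.15110123 0.11416781]
angles [np.float64(-89.01), np.float64(-58.09), np.float64(-54.32), np.float64(-50.62), np.float64(-46.88), np.float64(-43.15), np.float64(-39.38), np.float64(-35.59), np.float64(-31.81), np.float64(-11.73), np.float64(-7.87), np.float64(-4.2), np.float64(-0.35), np.float64(3.28), np.float64(7.04), np.float64(10.86)]
red -0.2850311212201575 0.1308729614270401
[287.28846154 218.30769231] 52 [0.51874643 0.1720854  0.052     ]
[337.05660377 199.69811321] 53 [0.51607686 0.17070065 0.052     ]
(array([0.0007, 0.0829, 0.0822]), array([-0.18,  0.07, -0.19]))
```

```bash
python3 - <<'E'
from h import *
c=cap("wrist");h=cv2.cvtColor(c["img"],cv2.COLOR_BGR2HSV);m=cv2.inRange(h,(5,150,60),(32,255,255));m[:190]=0;m[270:]=0;m[:,:280]=0;m[:,365:]=0
k=max(cv2.findContours(m,0,1)[0],key=cv2.contourArea);print(cv2.fitEllipse(cv2.convexHull(k)))
E
python3 steer.py '.0004 .03 0 0 0 0 .6;.0004 .06 0 0 0 0 .6;.0004 .0829 0 0 0 0 .6;.0004 .0829 0 0 0 0 .6;.0004 .0829 .04 0 0 0 .6;.0004 .0829 .07 0 0 0 .6;.0004 .0829 .082 0 0 0 .6;.0004 .0829 .082 0 0 0 .6;.0004 .0829 .082 0 0 0 0;.0004 .0829 .082 0 0 0 0;.0004 .0829 .082 0 0 0 0;.0004 .0829 .082 0 0 0 0;.0004 .0829 .082 0 0 0 0;.0004 .0829 .082 0 0 0 0;.0004 .0829 .082 0 0 0 0;.0004 .0829 .082 0 0 0 0'
```

```text
((322.814453125, 231.01881408691406), (40.598350524902344, 41.975303649902344), 88.35465240478516)
time_s: 43.55
position: [0.5958, 0.1513, 0.0693]
tcp_rot: [[0.241, 0.971, -0.005], [0.971, -0.241, 0.001], [-0.001, -0.005, -1.0]]
force: [-5.1, 0.9, 4.7]
opening: 0.156
grasp_force: 30.0
```

```bash
python3 steer.py '0 0 0 0 0 -7 0;0 0 0 0 0 -15 0;0 0 0 0 0 -23 0;0 0 0 0 0 -31 0;0 0 0 0 0 -39 0;0 0 0 0 0 -47 0;0 0 0 0 0 -55 0;0 0 0 0 0 -63 0;0 0 0 0 0 -71 0;0 0 0 0 0 -79 0;0 0 0 0 0 -85 0;0 0 0 0 0 -89.8 0;0 0 0 0 0 -89.8 0;0 0 0 0 0 -89.8 0'
python3 steer.py '0 0 0 0 0 0 .5;0 0 0 0 0 0 .5;0 0 0 0 0 0 .5;0 0 -.04 0 0 0 .6;0 0 -.083 0 0 0 .6;.066 0 -.083 0 0 0 .6;.066 0 -.083 0 0 0 .6;.066 0 -.083 0 0 0 .6;.066 0 -.083 0 0 0 .6'
python3 wheel.py|tail -5; python3 - <<'E'
from h import *
c=cap("wrist")
for col in HUE:
    b,n=blob(c,col,(150,150,500,262),vmin=60);print(col,b,n,at(c,b,.052))
# cap plate: darker blue rectangle, side+scene
for nm,box in(("scene",(230,130,420,260)),("side",(180,150,330,300))):
    c=cap(nm);h=cv2.cvtColor(c["img"],cv2.COLOR_BGR2HSV);m=cv2.inRange(h,(100,100,30),(125,255,255));k=np.zeros_like(m);k[box[1]:box[3],box[0]:box[2]]=1;m*=k
    q=max(cv2.findContours(m,0,1)[0],key=cv2.contourArea)
    q=cv2.convexHull(q)[:,0].astype(float);P=np.array([at(c,u,.007)[:2] for u in q])
    print(nm,cv2.minAreaRect((P*1000).astype(np.float32)))
E
```

```text
time_s: 44.95
position: [0.5954, 0.151, 0.0693]
tcp_rot: [[-0.97, 0.244, -0.006], [0.244, 0.97, -0.0], [0.006, -0.001, -1.0]]
force: [-5.6, 0.5, 5.8]
opening: 0.157
grasp_force: 30.0
time_s: 45.85
position: [0.5354, 0.1669, 0.1524]
tcp_rot: [[-0.97, 0.244, 0.002], [0.244, 0.97, 0.0], [-0.002, 0.001, -1.0]]
force: [0.0, -0.6, -0.5]
opening: 0.6
grasp_force: 0.0
red (np.float64(0.1315), np.float64(-0.04))
centre (r=.115) [0.59730353 0.15105857] 0.00030716288231480426
centre free [0.59582388 0.15135406 0.11389189]
angles [np.float64(-46.71), np.float64(-42.89), np.float64(31.13), np.float64(34.87), np.float64(38.62), np.float64(42.36), np.float64(46.13), np.float64(49.82), np.float64(53.6), np.float64(57.38)]
red 0.016189170044953016 0.13178088403343816
blue [321.64259928 205.29097473] 1385 [0.51847649 0.17280305 0.052     ]
green [387.  237.5] 6 [0.54930317 0.208637   0.052     ]
amber [318.51908397 153.3740458 ] 131 [0.48654043 0.17884512 0.052     ]
scene ((397.0177917480469, 248.92636108398438), (103.85664367675781, 75.22756958007812), 76.13691711425781)
side ((389.203857421875, 212.62551879882812), (26.85845947265625, 74.53324127197266), 78.73770141601562)
```

```bash
python3 - <<'E'
from h import *
print(go([.3999,.2501,.15],76.25))
E
```

```text
(array([0.1522, 0.0477, 0.0017]), array([ 0.01,  0.06, -0.43]))
```

```bash
python3 steer.py '.04 .012 0 0 0 0 .6;.08 .024 0 0 0 0 .6;.12 .037 0 0 0 -.2 .6;.1522 .0477 0 0 0 -.4 .6;.1522 .0477 0 0 0 -.4 .6;.1522 .0477 0 0 0 -.4 .6;.1522 .0477 0 0 0 -.4 .6'
cat > capm.py <<'E'
from h import *
import sys
z=float(sys.argv[1])
s=sensors.read_state();c=cap("wrist");h=cv2.cvtColor(c["img"],cv2.COLOR_BGR2HSV);m=cv2.inRange(h,(100,130,30),(125,255,255));m[262:]=0
q=max(cv2.findContours(m,0,1)[0],key=cv2.contourArea);q=cv2.convexHull(q)[:,0].astype(float)
print("px",q.min(0),q.max(0))
P=np.array([at(c,u,z) for u in q]);L=(P-s["position"])@s["tcp_rot"]*1000
print("tool mm min",L.min(0),"max",L.max(0),"edge y mid",(L[:,1].min()+L[:,1].max())/2)
print("yaw rect",cv2.minAreaRect(L[:,:2].astype(np.float32)),"tcp",s["position"],np.degrees(np.arctan2(s["tcp_rot"][1,1],s["tcp_rot"][0,1])))
E
python3 capm.py .007
```

```text
time_s: 46.75
position: [0.4004, 0.2503, 0.1522]
tcp_rot: [[-0.971, 0.238, 0.002], [0.238, 0.971, 0.0], [-0.002, 0.001, -1.0]]
force: [0.6, -0.8, 0.2]
opening: 0.597
grasp_force: 0.0
px [249. 165.] [390. 261.]
tool mm min [-32.9012697  -51.36075893 145.03649636] max [ 40.24006869  51.70426165 145.26785329] edge y mid 0.1717513583916137
yaw rect ((3.6693649291992188, 0.16819381713867188), (73.11361694335938, 103.07379913330078), 0.015530486591160297) tcp [0.40036146 0.25028056 0.15215881] 76.21645730826535
```

```bash
python3 steer.py '0 0 .04 0 0 0 .6;0 0 .08 0 0 0 .6;0 0 .12 0 0 0 .6;0 0 .139 0 0 0 .6;0 0 .139 0 0 0 .6;0 0 .139 0 0 0 .6;0 0 .139 0 0 0 0;0 0 .139 0 0 0 0;0 0 .139 0 0 0 0;0 0 .139 0 0 0 0;0 0 .139 0 0 0 0;0 0 .139 0 0 0 0;0 0 .139 0 0 0 0;0 0 .139 0 0 0 0'
python3 steer.py '0 0 -.04 0 0 0 0;0 0 -.08 0 0 0 0;0 0 -.12 0 0 0 0;0 0 -.13 0 0 0 0;0 0 -.13 0 0 0 0;0 0 -.13 0 0 0 0'
python3 capm.py .14; python3 -c "
from h import *
print(go([.5325,.1664,.14],76.25))"
```

```text
time_s: 48.2
position: [0.3984, 0.2504, 0.0132]
tcp_rot: [[-0.971, 0.238, 0.0], [0.238, 0.971, 0.0], [-0.0, 0.0, -1.0]]
force: [-0.6, 0.8, 3.8]
opening: 0.136
grasp_force: 30.0
time_s: 48.8
position: [0.3974, 0.2499, 0.1421]
tcp_rot: [[-0.971, 0.238, -0.002], [0.238, 0.971, -0.001], [0.002, -0.001, -1.0]]
force: [0.2, -0.5, -1.2]
opening: 0.137
grasp_force: 30.0
px [194. 199.] [446. 261.]
tool mm min [ 13.4532849  -49.97923021   2.03535347] max [39.29286961 50.95762815  2.19716603] edge y mid 0.4891989697675925
yaw rect ((26.385967254638672, 0.4919471740722656), (100.93701934814453, 25.826147079467773), 89.97765350341797) tcp [0.39744474 0.24994947 0.14207097] 76.25611025210695
(array([-0.1513, -0.0489,  0.0012]), array([-0.11, -0.17,  0.  ]))
```

```bash
python3 steer.py '-.04 -.013 0 0 0 0 0;-.08 -.026 0 0 0 0 0;-.12 -.039 0 0 0 0 0;-.1508 -.0489 0 0 0 0 0;-.1508 -.0489 0 0 0 0 0;-.1508 -.0489 0 0 0 0 0;-.1508 -.0489 .03 0 0 0 0;-.1508 -.0489 .05 0 0 0 0;-.1508 -.0489 .06 0 0 0 0;-.1508 -.0489 .064 0 0 0 0;-.1508 -.0489 .064 0 0 0 0'
```

```text
time_s: 49.95
position: [0.5324, 0.1674, 0.0786]
tcp_rot: [[-0.972, 0.237, -0.002], [0.237, 0.972, -0.0], [0.002, -0.001, -1.0]]
force: [-0.3, -0.1, -0.8]
opening: 0.135
grasp_force: 30.0
```

```bash
python3 steer.py '0 -.0006 .002 0 0 0 0;0 -.0006 .004 0 0 0 0;0 -.0006 .006 0 0 0 0;0 -.0006 .007 0 0 0 0;0 -.0006 .008 0 0 0 0;0 -.0006 .008 0 0 0 0;0 -.0006 .008 0 0 0 0'
```

```text
time_s: 50.65
position: [0.5332, 0.1664, 0.0713]
tcp_rot: [[-0.971, 0.238, 0.0], [0.238, 0.971, -0.0], [-0.0, 0.0, -1.0]]
force: [-0.5, -0.8, 1.2]
opening: 0.134
grasp_force: 30.0
```

```bash
python3 steer.py '0 0 .0005 0 0 0 .4;0 0 .0005 0 0 0 .4;0 0 .0005 0 0 0 .4;0 0 .0005 0 0 0 .4;0 0 -.03 0 0 0 .6;0 0 -.08 0 0 0 .6;0 0 -.08 0 0 0 .6;0 0 -.08 0 0 0 .6;0 0 -.08 0 0 0 .6'
python3 capm.py .065; python3 wheel.py | tail -5
python3 - <<'E'
from h import *
for nm,box in(("scene",(300,160,375,230)),("side",(260,180,330,250))):
    c=cap(nm);h=cv2.cvtColor(c["img"],cv2.COLOR_BGR2HSV);m=cv2.inRange(h,(100,100,30),(125,255,255));k=np.zeros_like(m);k[box[1]:box[3],box[0]:box[2]]=1;m*=k
    q=max(cv2.findContours(m,0,1)[0],key=cv2.contourArea);print(nm,cv2.contourArea(q))
    c0=cv2.imread(f"pics/{nm}0.png");h=cv2.cvtColor(c0,cv2.COLOR_BGR2HSV);m0=cv2.inRange(h,(100,100,30),(125,255,255))*k;print("mask overlap with start",(m&m0).astype(bool).sum()/(m|m0).astype(bool).sum())
E
```

```text
time_s: 51.55
position: [0.5321, 0.1663, 0.1503]
tcp_rot: [[-0.971, 0.238, -0.002], [0.238, 0.971, -0.0], [0.002, -0.001, -1.0]]
force: [-0.0, 0.3, 0.2]
opening: 0.597
grasp_force: 0.0
px [234. 178.] [408. 261.]
tool mm min [-13.46522894 -50.7946308   85.20084448] max [37.80188827 52.76523341 85.36274459] edge y mid 0.9853013050221797
yaw rect ((12.177967071533203, 0.9887847900390625), (103.5606689453125, 51.26339340209961), 89.98715209960938) tcp [0.53212483 0.16628774 0.15026039] 76.25697186081818
red (np.float64(0.1315), np.float64(-0.0))
centre (r=.115) [0.59720901 0.15104652] 0.0006132663711788527
centre free [0.5951401  0.15146091 0.11345417]
angles [np.float64(-46.72), np.float64(-42.93), np.float64(31.41), np.float64(34.89), np.float64(38.59), np.float64(42.36), np.float64(46.15), np.float64(49.83), np.float64(53.56), np.float64(57.36)]
red 0.0412720639484121 0.1316919938782492
scene 633.5
mask overlap with start 0.867515923566879
side 25.5
mask overlap with start 0.18914728682170542
```

```bash
python3 steer.py '.04 .025 -.01 0 0 0 .6;.08 .05 -.02 0 0 0 .6;.12 .075 -.03 0 0 0 .6;.16 .1 -.04 0 0 0 .6;.2 .125 -.05 0 0 0 .6;.24 .15 -.05 0 0 0 .6;.28 .175 -.06 0 0 0 .6;.32 .2 -.07 0 0 0 .6;.36 .22 -.07 0 0 0 .6;.36 .22 -.07 0 0 0 .6;.36 .22 -.07 0 0 0 .6' | head -2
python3 - <<'E'
from h import *
for nm,box,lo in(("scene",(300,160,375,230),(100,100,30)),("side",(260,180,330,250),(100,100,30))):
    c=cap(nm);k=np.zeros((480,640),np.uint8);k[box[1]:box[3],box[0]:box[2]]=255
    f=lambda im:cv2.inRange(cv2.cvtColor(im,cv2.COLOR_BGR2HSV),lo,(125,255,255))&k
    for im in(f(cv2.imread(f"pics/{nm}0.png")),f(c["img"])):
        q=cv2.convexHull(max(cv2.findContours(im,0,1)[0],key=cv2.contourArea))
        P=np.array([at(c,u,.065)[:2] for u in q[:,0].astype(float)]);print(nm,cv2.minAreaRect((P*1000).astype(np.float32)),cv2.contourArea(q))
    for col,b in(("green",(260,170,440,270)),("amber",(260,170,440,270))):
        try:
            u,n=blob(c,col,b,smin=70,vmin=50);print(col,u,n,at(c,u,.052))
        except ValueError:print(col,"none")
    cv2.imwrite(f"pics/{nm}9.png",c["img"])
E
```

```text
time_s: 52.85
position: [0.2345, 0.4657, 0.2203]
scene ((530.5214233398438, 164.57911682128906), (104.54280853271484, 75.38013458251953), 76.42584991455078) 900.0
scene ((531.994140625, 164.87013244628906), (106.12104797363281, 75.08106231689453), 76.07530212402344) 907.0
green [362. 191.] 1 [0.55462443 0.23062142 0.052     ]
amber [339.62068966 232.44827586] 58 [0.5733678  0.07592147 0.052     ]
side ((531.8463745117188, 166.52865600585938), (104.10368347167969, 75.1500244140625), 76.13069152832031) 824.0
side ((533.2550659179688, 166.27093505859375), (103.99960327148438, 75.13117218017578), 76.21846771240234) 832.5
green [395.48181818 186.14545455] 110 [0.82231768 0.1965274  0.052     ]
amber [271.51351351 177.53378378] 148 [0.54427935 0.36087851 0.052     ]
```

```bash
python3 - <<'E'
from h import *
for nm in("scene","side"):
    c=cap(nm);u=proj(c,[[.5555,.2194,.052],[.578,.073,.052]]).round().astype(int)
    for x,y in u:print(nm,x,y,c["img"][y-2:y+3,x-3:x+4].reshape(-1,3).mean(0).round())
    P=c["img"].astype(int);m=(P[:,:,1]-np.maximum(P[:,:,0],P[:,:,2])>12).astype(np.uint8);m[:165]=0;m[270:]=0;m[:,:265]=0;m[:,420:]=0
    n,l,st,ce=cv2.connectedComponentsWithStats(m);print([(ce[i].round(1),st[i,4],at(c,ce[i],.052).round(3)) for i in range(1,n) if st[i,4]>5])
E
```

```text
scene 360 194 [78. 49. 20.]
scene 341 234 [60. 83. 98.]
[(array([361. , 190.7]), np.int32(6), array([0.552, 0.23 , 0.052]))]
side 295 204 [48. 42. 40.]
side 328 236 [116. 132. 143.]
[(array([395.3, 186.1]), np.int32(113), array([0.822, 0.197, 0.052])), (array([404.9, 199.7]), np.int32(41), array([0.812, 0.133, 0.052]))]
```

```bash
python3 -c "
from rig import bot, eyes, sensors, ticket
print(ticket.hand_in())"
```

```text
the job is handed in; nothing more can be done
None
```

I handed the job in at about 53 s. Blue is in pocket 1, green in 2 and amber in 7 (no red was laid out). Pocket 1 is back at the port and the cap is on, within 1.5 mm of where it started; with the cap on, blue is hidden and green almost so, but both checked as fully down when I placed them.

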